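# Sort out the tired spring clamps

## Task

Before the glue-up, check the four spring clamps on the rack by tugging each straight up off the batten with its handles left alone: a sound one holds against a 9 N pull, a weak one slides off well before that. Lay every weak clamp in the black repair tray, without dropping it from a height, and leave the sound ones biting the batten where they are. Do not force the rack or the tray, and leave everything else on the bench alone.

Things in the scene. Friction and masses are not known exactly. Their poses are not given: they have to be found in the camera images.
- rack: wooden clamp rack, fixed: foot 70 x 370 x 20 mm, on it an upright batten 6 mm thick (along x) and 350 mm long (along y), its top edge 95 mm above the bench; a small wooden block at each end. Origin under the centre of the foot, z up. The clamps sit along the batten some 75 to 100 mm apart
- clamp_a_hub (a point): spring clamp, one of four alike, jaws down on the batten. Point: its pivot hub, half-way up; z up, y along the batten. Length 93 mm, mass about 80 g. Flat steel ears at the hub, 24 mm apart over their outer faces (y), 22 wide (x), 20 high: grasp across them, which leaves the spring alone; squeezing the orange handles (x) opens the jaws
- clamp_b_hub (a point): spring clamp, one of four alike, jaws down on the batten. Point: its pivot hub, half-way up; z up, y along the batten. Hub 30 mm above the batten's top edge, 52 mm above the jaw tips (bite 22 mm deep). The handles rise to 41 mm above the hub and spread 27 mm to either side in x
- clamp_c_hub (a point): spring clamp, one of four alike, jaws down on the batten. Point: its pivot hub, half-way up; z up, y along the batten. Pulled straight up, a sound clamp holds still to at least 12 N (12 to 20); a weak one slides at 2 to 6 N. Which are weak, and how many, cannot be seen. Else as clamp_a and clamp_b
- clamp_d_hub (a point): spring clamp, one of four alike, jaws down on the batten. Point: its pivot hub, half-way up; z up, y along the batten. Sizes, ears and strength as told for clamp_a, clamp_b and clamp_c: all four have the same parts and differ only in their springs. The lever on each clamp's +x side swings about the hub and is named clamp_a_jaw, clamp_b_jaw and so on
- tray: black open repair tray, fixed, 200 (x) x 160 (y) x 40 mm high, walls and floor 5 to 6 mm thick. Origin under its centre, z up; it may stand at either end of the rack
- mallet_mid (a point): a small carver's mallet lying down: black steel head 32 mm across and 75 mm long on a dark wood handle 22 mm across; point on the handle, 105 mm from the head's centre
- gouge_dark_mid (a point): gouge with a dark wooden handle 150 mm long, 21 mm thick, lying on the bench; point at the handle's centre
- gouge_pale_mid (a point): gouge with a pale wooden handle 140 mm long, 21 mm thick, lying on the bench; point at the handle's centre
- hoop_big_mid (a point): pale wooden hoop, 72 mm across, 30 mm high; point at its centre
- hoop_small_mid (a point): darker wooden hoop, 60 mm across, 24 mm high; point at its centre
- stone_mid (a point): grey sharpening stone 150 x 50 x 22 mm lying flat; point at its centre
- glue_mid (a point): white glue bottle, 48 mm across, 120 mm high, standing; point half-way up
Things that resemble listed ones, but are neither listed nor needed, are in the scene too. Leave any purple look-alike of the part that bears clamp_c_hub alone.

How it is judged:
By the outcome, as a careful person would: the job done as asked, in the order asked, and still so for the second after the job is handed in, with the robot touching nothing.
It also fails if it takes over 67 s, if anything falls off the work surface, if the arm or the gripper's body presses on something with over 40 N, if the wrist force passes 120 N, or if a joint passes its speed limit or range.

## Robot

A 7-joint arm with a two-finger parallel gripper is mounted at the origin on the work surface. World frame = base frame: x ahead of the robot, y to its left, z up, the work surface at z = 0. Lengths are in m, angles in rad, forces in N, time in s.
With the tool pointing down it reaches from about 0.4 to 0.875 m from the base axis. Payload 19.3 kg.
Tool frame: the origin (TCP) lies between the finger pads; the fingertips stand ahead of it and the grasp point (between the pads) lies 8 mm behind it (bot.tip_extent is the x of the fingertips in the tool frame, in m); x points along the fingers, y is the direction in which the jaws open and shut, and the axes are right-handed (so a half turn about x gives the same grasp; the last joint's range is limited). The gripper opens to 85 mm and grips with 20 to 120 N. Pads are 22 mm wide; open, the fingers measure 114 mm over their backs; the gripper's body (76 mm by 85 mm) begins 54 mm behind the grasp point. The pads swing forward as they close: fully open they stand 13 mm farther back than shut.
Start: joints at [-1.247, 0.521, -0.036, 1.599, 0.021, 1.021, -0.113], TCP at [0.24, 0.577, 0.242] pointing down, gripper open.
Joint ranges: [-2.91, 2.91], [-0.3, 2.13], [-1.5, 1.42], [0.17, 2.43], [-1.26, 4.41], [0.16, 1.93], [-2.52, 2.52]. Speed limits (rad/s): [1.89, 1.89, 2.39, 2.39, 3.01, 3.01, 3.01].

## Interface

Orientations are given as [roll, pitch, yaw] about the fixed x, y, z axes, in that order (R = Rz(yaw) Ry(pitch) Rx(roll)).
In Python, from workcell import observe, grab_frame, camera_info, bot, nets gives the robot as it stands.
- The arm moves only by the tool jog_arm, never from a script. Its argument "commands" is a list of rows, each a list of 6 numbers: the shift along the tool's x, y, z in mm, then the turn, a rotation vector about the tool's x, y, z in rad. A call has 1 to 20 rows; each row shifts and turns the pose as measured when the row begins, along the tool's axes as they then stand; what a row does not reach is not made up. A row lasts 1/10 s, in which the tool goes at most 50 mm and 8.59 degrees, less where a joint would pass 70% of its speed; a pose out of reach is approached as far as the arm can. A call is refused whole if a number of a shift passes 50 or a number of a turn 0.15, either way. A call with a gripper value outside its range is refused whole. "gripper" is the closure in counts, from 0 (fully open) to 255 (shut), set as the call begins (left out, the last holds). The fingers move at their own pace and stop on an object; "newtons" is the grip in N (left out, the last holds). Time passes only in rows, so rows that do not move let the fingers close. It gives the time, the measured TCP pose, the force and the opening at its end, in the units of the state.
- observe(): the state, without advancing time (a new reading comes with each control period).
- grab_frame(name): name is "scene" or "top"; returns the picture (384x512x3 uint8, red, green, blue); there is no depth.
- camera_info(name): a dict with "fov_y" (degrees; the focal length in pixels is half the picture's height over the tangent of half this angle, whatever the lens; pixels are square), "cx", "cy" (the principal point, pixels), "R" (3x3) and "t" (3): a world point X has camera coordinates R X + t. Camera axes: x right, y down, z forward; pixel columns grow to the right and rows downward; lengths in m; the calibration is good to about 2 mm. A picture is of the moment at which its call begins. camera_info takes no time and is no camera call.
- bot.job_done(): hands the job in, once; it reports no verdict.
Trained networks look in the newest picture that a camera, given by its name, has taken for a name from the list of things; names that differ only in an ending like _2 or _b are one class to them, and where a whole thing is asked for, a point or a joint stands for the part that bears it (a point fixed in the world has none). Each returns a list of dicts, best first, with "p" (0 to 1); they miss things now and then, are a little off and sometimes report something else, mostly with a low value. They report only what shows in the picture. A call takes as long as a camera call. They do not tell look-alikes from the thing itself.
- nets.find_in(camera, name): "rect" ([left, top, right, bottom] in pixels, round what is visible of it).
- nets.silhouettes(camera, name): "mask" (384x512 bool, what is visible of it) and "rect" ([left, top, right, bottom] in pixels, round what is visible of it).
- nets.pinpoint(camera, name): "location" ([column, row] in pixels: a listed point, or the origin of a listed thing).
The state is a dict: "clock": time; "qpos": joint angles; "qd": joint speeds; "joint_efforts": joint torques, N m; "position": TCP position; "tool_rot": TCP orientation; "force": force on the tool from outside, world axes, zero at the start; "moment": the same for the moment, N m; "grip_width": finger opening in m.
Only numpy, scipy, OpenCV 4.12 (cv2) and the standard library are available. Lean on these libraries where they do the work, as an engineer would, in place of code of your own. Each camera call takes 0.05 s, during which the arm holds its last target.

## Working session

There is one attempt and no reset: what is moved stays moved. The work goes in short steps, Python scripts to look and compute and a tool call to move; the robot and the scene stay as the last step left them, time stands still between calls to the robot, and variables do not carry over. Pictures are saved under pics/ and viewed, and the job is handed in when it is done.

Besides the shell and the picture viewer there is one more tool, called as name(argument=value, ...) on one line, values as JSON. jog_arm: Moves the arm, as the interface text tells. Its arguments: {"type":"object","properties":{"commands":{"type":"array","items":{"type":"array","items":{"type":"number"}}},"gripper":{"type":"number"},"newtons":{"type":"number"}},"required":["commands"]}

```bash
ls; mkdir -p pics; python3 - <<'E'
from workcell import observe, grab_frame, camera_info, bot, nets
import cv2
for n in("scene","top"):
    im=grab_frame(n); cv2.imwrite(f"pics/{n}0.png",cv2.resize(im[:,:,::-1],(800,600),interpolation=cv2.INTER_CUBIC))
    print(n,camera_info(n))
print(observe(), bot.tip_extent)
E
```

```text
pics
scene {'fov_y': 50.450396429665695, 'cx': 249.2064084277166, 'cy': 187.34235016829905, 'R': array([[ 0.1156493 ,  0.99323881,  0.01009498],
       [ 0.60786648, -0.06273273, -0.79155729],
       [-0.78557214,  0.09767945, -0.61101157]]), 't': array([-0.04277989, -0.25399006,  1.50830407])}
top {'fov_y': 42.531376539351825, 'cx': 257.20901110872984, 'cy': 198.35495063806826, 'R': array([[ 0.01453664, -0.9996913 , -0.02014924],
       [-0.98468458, -0.01081118, -0.17400978],
       [ 0.17373823,  0.02237017, -0.98453776]]), 't': array([-0.01384768,  0.56868402,  1.25261174])}
{'clock': 0.1, 'qpos': array([-1.24719454,  0.52193777, -0.03630448,  1.59989602,  0.02118365,
        1.02108457, -0.1128087 ]), 'qd': array([ 0.0007286 , -0.0025871 , -0.00066214, -0.00091723,  0.00021551,
        0.00094038,  0.00167234]), 'joint_efforts': array([ 4.66305879e-03, -9.28474402e+01,  1.98416814e+00, -3.70527720e+01,
        1.82063878e-02,  5.22806149e-03,  8.02327463e-05]), 'position': array([0.23975094, 0.57690786, 0.24181359]), 'tool_rot': array([-1.50583091,  1.56985493, -1.89968183]), 'force': array([ 0.6325591 , -0.91845056,  0.15545141]), 'moment': array([-0.00555   , -0.01303357,  0.01515039]), 'grip_width': 0.08560918841943312} 0.011
```

View pics/scene0.png

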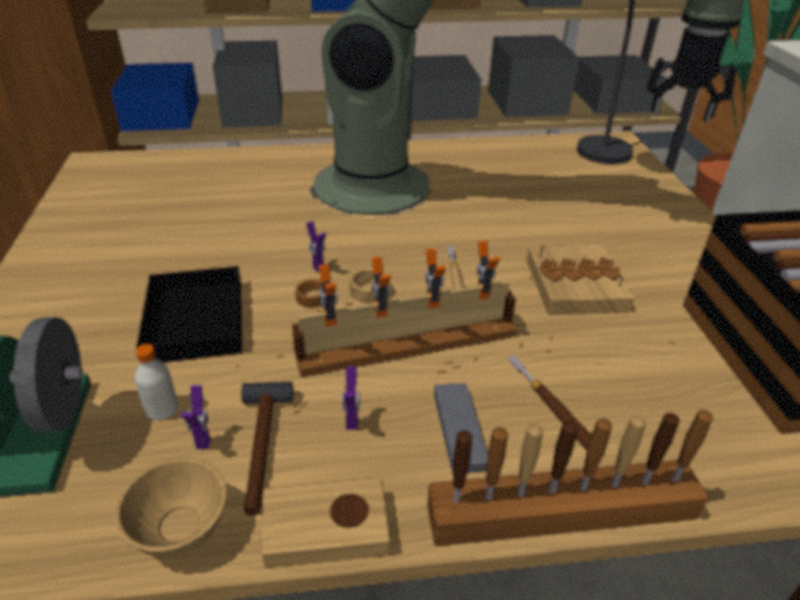

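View pics/top0.png

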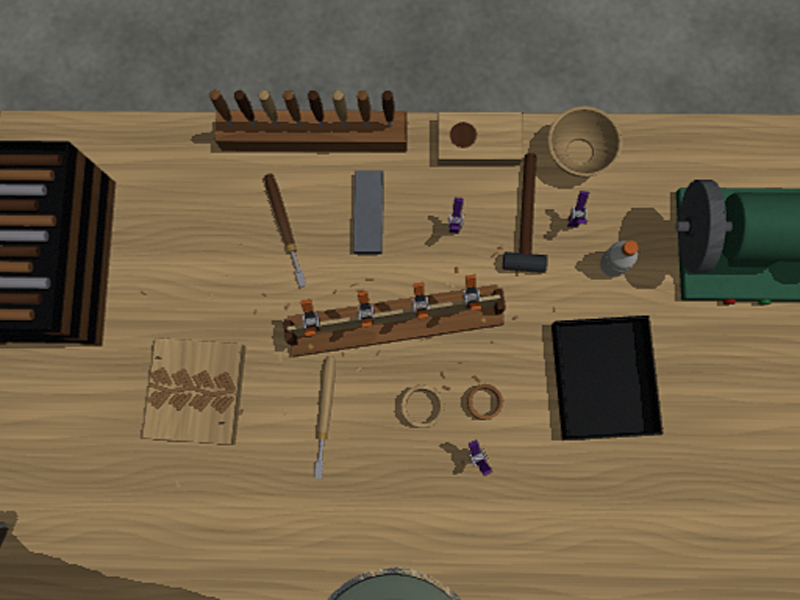

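The scene picture shows the rack at about (405,330), with four orange clamps, and the black tray at (193,312). The top picture shows the clamps at (310,317), (366,308), (420,299) and (472,292), and the tray at (607,378). The purple look-alikes stand apart from the rack. I'll localise everything next.

```bash
cat > h.py <<'E'
import numpy as np
from workcell import observe, grab_frame, camera_info, bot, nets
from scipy.spatial.transform import Rotation as Ro
from scipy.optimize import least_squares
CI={n:camera_info(n) for n in("scene","top")}
def proj(n,X):
    c=CI[n]; f=192/np.tan(np.radians(c['fov_y']/2)); p=np.atleast_2d(X)@c['R'].T+c['t']
    return np.c_[c['cx']+f*p[:,0]/p[:,2], c['cy']+f*p[:,1]/p[:,2]]
def ray(n,uv):
    c=CI[n]; f=192/np.tan(np.radians(c['fov_y']/2))
    d=c['R'].T@np.array([(uv[0]-c['cx'])/f,(uv[1]-c['cy'])/f,1]); o=-c['R'].T@c['t']; return o,d
def atz(n,uv,z):
    o,d=ray(n,uv); return o+d*(z-o[2])/d[2]
def tri(uvs,uvt):
    r=least_squares(lambda X:np.r_[proj('scene',X)[0]-uvs,proj('top',X)[0]-uvt],atz('top',uvt,.1)); return r.x,np.abs(r.fun).max()
E
python3 - <<'E'
from h import *
np.set_printoptions(precision=4,suppress=True)
P={}
for nm in("clamp_a_hub","rack","tray"):
    for n in("scene","top"):
        r=nets.pinpoint(n,nm); P[nm,n]=r
        print(nm,n,[(np.round(q['location'],1).tolist(),round(q['p'],2)) for q in r])
for a in P["clamp_a_hub","scene"]:
    for b in P["clamp_a_hub","top"]:
        X,e=tri(np.array(a['location']),np.array(b['location']))
        if e<3: print(X,e,a['location'],b['location'])
for nm in("rack","tray"): print(nm,tri(np.array(P[nm,"scene"][0]['location']),np.array(P[nm,"top"][0]['location'])),atz('top',P[nm,"top"][0]['location'],0),atz('scene',P[nm,"scene"][0]['location'],0))
E
```

```text
clamp_a_hub scene [([276.5, 177.7], 0.67), ([241.3, 182.1], 0.57)]
clamp_a_hub top [([272.1, 193.5], 0.67)]
rack scene [([261.3, 217.9], 0.95), ([278.9, 176.2], 0.3), ([309.1, 175.7], 0.29), ([169.7, 286.0], 0.16)]
rack top [([249.4, 204.0], 0.58)]
tray scene [([125.6, 203.8], 0.58)]
tray top [([385.3, 243.8], 0.87)]
[ 0.5667 -0.0442  0.1337] 0.36122704427663166 [241.3, 182.1] [272.1, 193.5]
rack (array([0.56  , 0.0124, 0.0075]), np.float64(1.1009071903845324)) [0.5617 0.0157 0.    ] [0.5517 0.011  0.    ]
tray (array([ 0.4574, -0.3506,  0.0013]), np.float64(0.08892626718004237)) [ 0.4575 -0.3511  0.    ] [ 0.4558 -0.3508  0.    ]
```

```bash
python3 - <<'E'
from h import *
import cv2
s=grab_frame("scene"); t=grab_frame("top")
a=cv2.resize(s[145:245,180:340,::-1],None,fx=5,fy=5,interpolation=cv2.INTER_CUBIC)
b=cv2.resize(t[165:235,175:335,::-1],None,fx=5,fy=5,interpolation=cv2.INTER_CUBIC)
cv2.imwrite("pics/s1.png",a);cv2.imwrite("pics/t1.png",b)
E
```

```text
(no output)
```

View pics/s1.png

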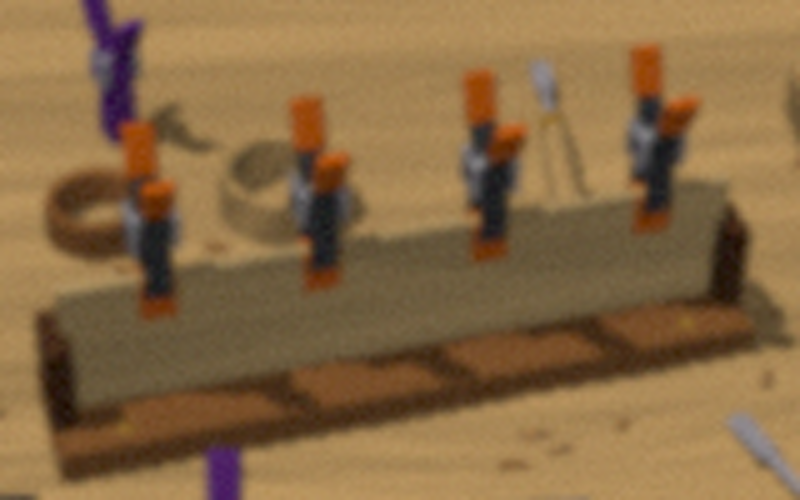

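View pics/t1.png

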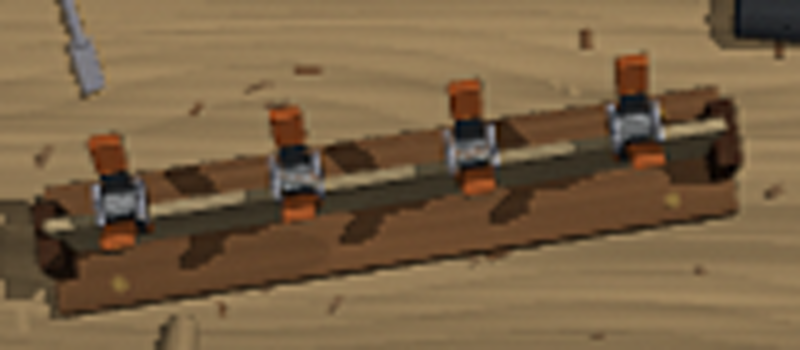

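```bash
python3 - <<'E'
from h import *
np.set_printoptions(precision=4,suppress=True)
zs=lambda x,y:np.array([180+(x+.5)/5-.5,145+(y+.5)/5-.5])
zt=lambda x,y:np.array([175+(x+.5)/5-.5,165+(y+.5)/5-.5])
# rack-frame pts: (y, z, x) obs ; p=[x,y,yaw]
def W(p,loc):
    c,s=np.cos(p[2]),np.sin(p[2]); return np.array([p[0]+c*loc[0]-s*loc[1],p[1]+s*loc[0]+c*loc[1],loc[2]])
obs=[('top',zt(725,122),(0,-.175,.095)),('top',zt(47,227),(0,.175,.095)),
 ('scene',zs(57,297),(.003,-.175,.095)),('scene',zs(725,185),(.003,.175,.095)),
 ('top',zt(738,212),(-.035,-.185,.0)),('top',zt(55,317),(-.035,.185,.0)),
 ('scene',zs(62,480),(.035,-.185,0)),('scene',zs(755,345),(.035,.185,0))]
r=least_squares(lambda p:np.concatenate([proj(n,W(p,l))[0]-uv for n,uv,l in obs]),[.56,.013,.15],loss='soft_l1')
p=r.x;print(p,r.fun.round(1).reshape(-1,2).tolist())
ears=[(635,123),(472,147),(298,175),(120,198)]
tg=lambda s:W(p,(0,s,.135))
for e in ears:
    q=least_squares(lambda s:proj('top',tg(s[0]))[0]-zt(*e),[0]); s=q.x[0]
    H=W(p,(0,s,.125)); print(s,q.fun,H,'scene hub zoom',((proj('scene',H)[0]-[180,145])*5).round(0))
for c in ("scene","top"):
  for k in range(2):
    grab_frame(c)
    for nm in("clamp_a_hub","clamp_d_hub"):
      print(c,nm,[(np.round(q['location'],1).tolist(),round(q['p'],2)) for q in nets.pinpoint(c,nm)])
o=observe();print(o['clock'],o['position'],Ro.from_euler('xyz',o['tool_rot']).as_matrix(),o['force'])
E
```

```text
[0.5577 0.0061 0.1653] [[0.1, 0.1], [-0.2, -0.1], [0.1, -0.1], [1.3, -0.9], [-0.3, 0.7], [2.0, 0.3], [0.2, 1.7], [-0.6, 2.0]]
-0.12550253157716063 [-0.0258 -0.1686] [ 0.5783 -0.1177  0.125 ] scene hub zoom [153. 224.]
-0.04416375131028923 [0.0026 0.0171] [ 0.565  -0.0375  0.125 ] scene hub zoom [318. 197.]
0.04276358532159996 [-0.0382 -0.2498] [0.5506 0.0483 0.125 ] scene hub zoom [488. 169.]
0.13118492614667931 [0.0888 0.5801] [0.5361 0.1355 0.125 ] scene hub zoom [655. 141.]
scene clamp_a_hub [([240.7, 179.6], 0.73), ([289.2, 181.7], 0.63)]
scene clamp_d_hub [([309.1, 175.7], 0.66)]
scene clamp_a_hub [([243.6, 180.6], 0.85)]
scene clamp_d_hub [([311.0, 175.8], 0.53)]
top clamp_a_hub [([270.2, 193.3], 0.67)]
top clamp_d_hub [([201.6, 201.8], 0.64), ([335.6, 128.9], 0.51)]
top clamp_a_hub [([271.4, 195.1], 0.71), ([336.0, 130.6], 0.71)]
top clamp_d_hub [([199.8, 202.1], 0.56), ([399.3, 164.1], 0.18)]
1.1 [0.2398 0.5771 0.2423] [[-0.      0.3837  0.9234]
 [-0.      0.9234 -0.3837]
 [-1.     -0.     -0.    ]] [-0.0752  0.3508  1.0391]
```

jog_arm(commands=[[0,-24.5,36.9,0,0,0],[0,-24.5,36.9,0,0,0],[0,-24.5,36.9,0,0,0],[0,-24.5,36.9,0,0,0],[0,-24.5,36.9,0,0,0],[0,-24.5,36.9,0,0,0],[0,-24.5,36.9,0,0,0],[0,-24.5,36.9,0,0,0],[0,-24.5,36.9,0,0,0],[0,-24.5,36.9,0,0,0],[0,-24.5,36.9,0,0,0],[0,-24.5,36.9,0,0,0],[0,0,0,-0.14,0,0],[0,0,0,-0.14,0,0],[0,0,0,-0.14,0,0],[0,0,0,-0.14,0,0],[0,0,0,0,0,0]], gripper=105, newtons=60)

```text
clock: 2.8
position: [0.5474, 0.1171, 0.2419]
tool_rot: [0.426, 1.567, 0.613]
force: [-0.6, -0.1, 0.2]
grip_width: 0.0504
```

```bash
cat >> h.py <<'E'
np.set_printoptions(precision=4,suppress=True)
YAW=0.1653
def Rdown(a,inv=1):
    "tool x down, tool y along angle a (from world x)"
    y=np.array([np.cos(a),np.sin(a),0]);x=np.array([0,0,-1.]);return np.c_[x,y,np.cross(x,y)]
def need(pos,R=None):
    o=observe(); M=Ro.from_euler('xyz',o['tool_rot']).as_matrix()
    d=M.T@(np.array(pos)-o['position'])*1000
    rv=Ro.from_matrix(M.T@(R if R is not None else M)).as_rotvec()
    print('clock',round(o['clock'],2),'pos',o['position'],'shift mm',d.round(1),'turn',rv.round(4),'F',o['force'].round(2),'w',round(o['grip_width'],4))
RD=Rdown(np.pi/2+YAW)
HUB=[(.5361,.1355),(.5506,.0483),(.565,-.0375),(.5783,-.1177)]
E
python3 - <<'E'
from h import *
need((*HUB[0],.119),RD)
E
```

```text
clock 2.8 pos [0.5474 0.1171 0.2419] shift mm [122.9  20.   -8. ] turn [ 0.0213  0.0032 -0.0015] F [-0.6  -0.06  0.16] w 0.0504
```

jog_arm(commands=[[0,20,-8,0.021,0.003,-0.002],[20,0,0,0,0,0],[20,0,0,0,0,0],[15,0,0,0,0,0],[0,0,0,0,0,0]])

```text
clock: 3.3
position: [0.536, 0.136, 0.1861]
tool_rot: [-0.027, 1.568, 0.114]
force: [0.4, -0.5, -0.1]
grip_width: 0.0504
```

```bash
python3 - <<'E'
from h import *
import cv2
need((*HUB[0],.119),RD)
s=grab_frame("scene"); t=grab_frame("top")
a=cv2.resize(s[110:230,240:360,::-1],None,fx=4.5,fy=4.5,interpolation=cv2.INTER_CUBIC)
b=cv2.resize(t[130:250,145:265,::-1],None,fx=4.5,fy=4.5,interpolation=cv2.INTER_CUBIC)
cv2.imwrite("pics/s2.png",cv2.resize(np.hstack([a,b]),(800,400)))
E
```

```text
clock 3.3 pos [0.536  0.136  0.1861] shift mm [67.1 -0.5 -0.1] turn [-0.0243  0.0023  0.0001] F [ 0.39 -0.5  -0.07] w 0.0504
```

View pics/s2.png

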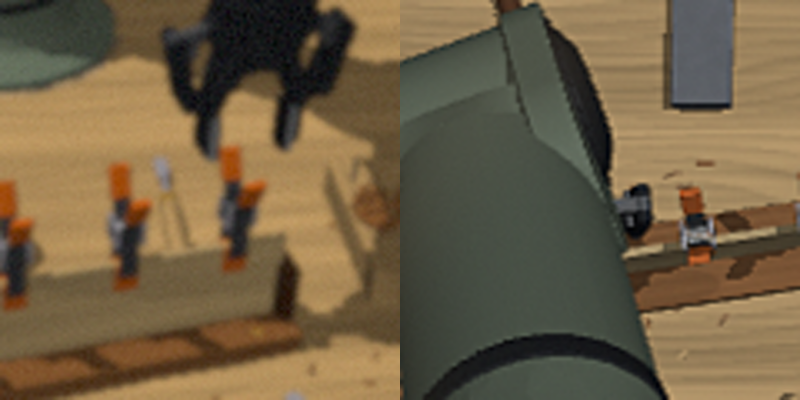

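jog_arm(commands=[[0,-0.5,0,-0.02,0.002,0],[15,0,0,0,0,0],[15,0,0,0,0,0],[15,0,0,0,0,0],[12,0,0,0,0,0],[8,0,0,0,0,0],[0,0,0,0,0,0]])

```text
clock: 4.1
position: [0.5407, 0.1364, 0.1264]
tool_rot: [0.147, 1.559, 0.309]
force: [0.2, -0.3, -0.1]
grip_width: 0.0504
```

```bash
python3 - <<'E'
from h import *
import cv2
need((*HUB[0],.119),RD)
s=grab_frame("scene")
a=cv2.resize(s[110:230,240:360,::-1],None,fx=5,fy=5,interpolation=cv2.INTER_CUBIC)
cv2.imwrite("pics/s3.png",a)
E
```

```text
clock 4.1 pos [0.5407 0.1364 0.1264] shift mm [ 7.3 -0.2 -4.8] turn [-0.0037  0.0113 -0.0017] F [ 0.19 -0.32 -0.09] w 0.0504
```

View pics/s3.png

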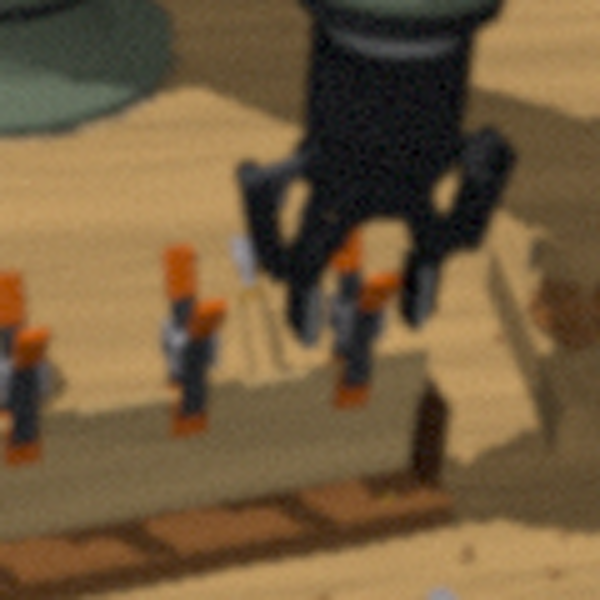

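jog_arm(commands=[[3,0,-4.8,-0.004,0.011,-0.002],[4,0,0,0,0,0],[0,0,0,0,0,0]])

```text
clock: 4.45
position: [0.5365, 0.1358, 0.1207]
tool_rot: [-0.109, 1.569, 0.057]
force: [1.0, -0.2, -1.1]
grip_width: 0.0501
```

```bash
python3 - <<'E'
from h import *
need((*HUB[0],.119),RD)
E
```

```text
clock 4.45 pos [0.5365 0.1358 0.1207] shift mm [ 1.7 -0.2 -0.4] turn [0.0006 0.0017 0.0002] F [ 0.96 -0.22 -1.06] w 0.0501
```

jog_arm(commands=[[0,0,0,0,0,0],[0,0,0,0,0,0],[0,0,0,0,0,0]], gripper=176, newtons=50)

```text
clock: 4.75
position: [0.5367, 0.1359, 0.1212]
tool_rot: [-0.028, 1.568, 0.138]
force: [1.2, -0.4, -0.3]
grip_width: 0.0266
```

jog_arm(commands=[[0,0,0,0,0,0],[0,0,0,0,0,0],[0,0,0,0,0,0]], gripper=255)

```text
clock: 5.05
position: [0.5367, 0.136, 0.1212]
tool_rot: [0.005, 1.568, 0.171]
force: [0.6, 0.3, -0.5]
grip_width: 0.0233
```

```bash
python3 - <<'E'
from h import *
for i in range(4):
    grab_frame("top"); need((*HUB[0],.119),RD)
E
```

```text
clock 5.1 pos [0.5367 0.1359 0.1212] shift mm [ 2.2 -0.3 -0.7] turn [0.0005 0.0024 0.    ] F [-0.01  0.41 -0.18] w 0.0232
clock 5.15 pos [0.5367 0.1359 0.1212] shift mm [ 2.2 -0.3 -0.7] turn [0.0006 0.0025 0.    ] F [ 0.37  1.29 -0.7 ] w 0.0228
clock 5.2 pos [0.5368 0.136  0.1212] shift mm [ 2.2 -0.3 -0.7] turn [ 0.0005  0.0025 -0.    ] F [ 0.19  0.54 -1.66] w 0.0229
clock 5.25 pos [0.5367 0.1359 0.1212] shift mm [ 2.2 -0.3 -0.7] turn [0.0005 0.0025 0.    ] F [-1.05 -0.06 -0.59] w 0.0226
```

jog_arm(commands=[[-0.5,0,0,0,0,0]])

```text
clock: 5.35
position: [0.5367, 0.1359, 0.1216]
tool_rot: [-0.027, 1.568, 0.139]
force: [1.0, 0.7, -4.5]
grip_width: 0.0229
```

jog_arm(commands=[[-0.5,0,0,0,0,0]])

```text
clock: 5.45
position: [0.5367, 0.1359, 0.122]
tool_rot: [-0.018, 1.568, 0.148]
force: [1.7, -0.6, -4.3]
grip_width: 0.0233
```

jog_arm(commands=[[-1,0,0,0,0,0]])

```text
clock: 5.55
position: [0.5367, 0.1359, 0.123]
tool_rot: [-0.043, 1.568, 0.123]
force: [1.7, 0.7, -4.1]
grip_width: 0.0229
```

jog_arm(commands=[[-1,0,0,0,0,0]])

```text
clock: 5.65
position: [0.5367, 0.1359, 0.124]
tool_rot: [-0.056, 1.569, 0.11]
force: [1.3, 1.4, -5.2]
grip_width: 0.023
```

jog_arm(commands=[[-3,0,0,0,0,0],[-4,0,0,0,0,0],[-4,0,0,0,0,0]])

```text
clock: 5.95
position: [0.5367, 0.1358, 0.1356]
tool_rot: [-0.1, 1.569, 0.066]
force: [0.8, -0.0, -4.3]
grip_width: 0.0229
```

```bash
python3 - <<'E'
from h import *
import cv2
need((*HUB[0],.119),RD)
s=grab_frame("scene")
a=cv2.resize(s[110:230,240:360,::-1],None,fx=5,fy=5,interpolation=cv2.INTER_CUBIC)
cv2.imwrite("pics/s4.png",a)
E
```

```text
clock 5.95 pos [0.5367 0.1358 0.1356] shift mm [16.6 -0.2 -0.7] turn [0.0005 0.002  0.0002] F [ 0.78 -0.02 -4.35] w 0.0229
```

View pics/s4.png

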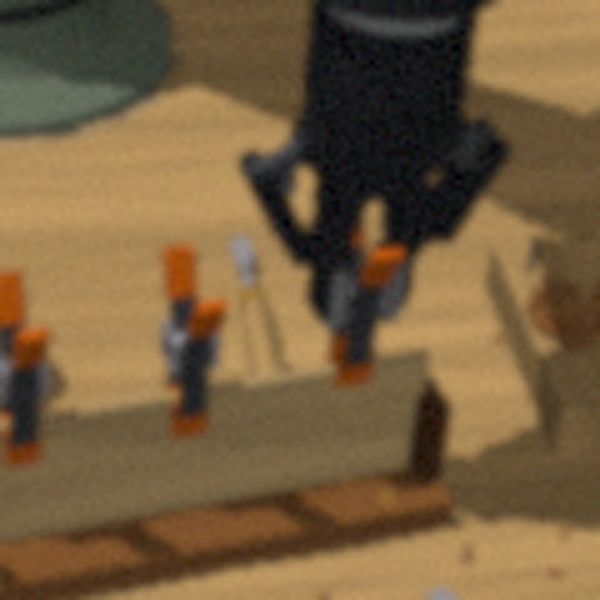

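jog_arm(commands=[[-5,0,0,0,0,0],[-10,0,0,0,0,0],[-15,0,0,0,0,0],[-25,0,0,0,0,0],[-35,0,0,0,0,0],[-35,0,0,0,0,0],[0,-20,-7,0,0,0],[0,-39,-13,0,0,0],[0,-39,-13,0,0,0],[0,-39,-13,0,0,0],[0,-39,-13,0,0,0],[0,-39,-13,0,0,0],[0,-39,-13,0,0,0],[0,-39,-13,0,0,0],[0,-39,-13,0,0,0],[0,-39,-13,0,0,0],[0,-39,-13,0,0,0],[0,-39,-13,0,0,0],[0,-20,-7,0,0,0],[0,0,0,0,0,0]])

```text
clock: 8.0
position: [0.4538, -0.37, 0.2821]
tool_rot: [0.009, 1.558, 0.179]
force: [0.1, 0.9, -1.1]
grip_width: 0.0228
```

```bash
python3 - <<'E'
from h import *
import cv2
need((.4575,-.351,.25),RD); print(observe()['qpos'])
s=grab_frame("scene");cv2.imwrite("pics/s5.png",cv2.resize(s[:,:,::-1],(800,600),interpolation=cv2.INTER_CUBIC))
E
```

```text
clock 8.0 pos [ 0.4538 -0.37    0.2821] shift mm [32.2 18.1  6.5] turn [ 0.0052  0.0132 -0.0001] F [ 0.1   0.91 -1.07] w 0.0228
[ 0.4785  0.4177  0.1521  1.6753 -0.082   1.0452  2.3995]
```

View pics/s5.png

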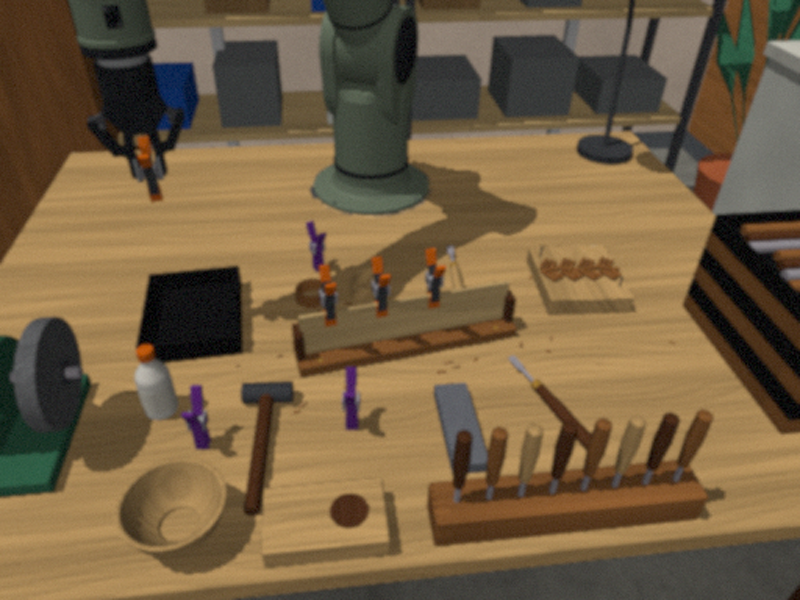

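jog_arm(commands=[[0,0,0,0.14,0,0],[0,0,0,0.14,0,0],[0,0,0,0.14,0,0],[0,0,0,0,-0.14,0],[0,0,0,0,-0.14,0],[0,0,0,0,-0.14,0],[0,0,0,0,-0.14,0],[0,0,0,0,-0.14,0],[0,0,0,0,0,0]])

```text
clock: 8.95
position: [0.4602, -0.3565, 0.2802]
tool_rot: [0.043, 1.024, -0.211]
force: [-0.7, 0.1, -0.3]
grip_width: 0.0233
```

```bash
python3 - <<'E'
from h import *
o=observe();print(o['qpos'],o['position'],o['force']);M=Ro.from_euler('xyz',o['tool_rot']).as_matrix();print(M)
E
```

```text
[ 0.8446  0.2436 -0.1855  2.0656 -0.5239  0.3884  2.4348] [ 0.4602 -0.3565  0.2802] [-0.7159  0.1451 -0.3429]
[[ 0.5082  0.2454  0.8255]
 [-0.1089  0.9692 -0.2211]
 [-0.8543  0.0225  0.5193]]
```

```bash
cat >> h.py <<'E'
def Rlay(deg=50,a=0.0):
    "tool y along angle a, tool x tilted from down toward tool z by deg"
    return Rdown(a)@Ro.from_rotvec([0,-np.radians(deg),0]).as_matrix()
E
python3 - <<'E'
from h import *
need((.40,-.36,.28),Rlay())
# tray corners from images: nets silhouette
import cv2
m=nets.silhouettes('top','tray')
print(len(m),m[0]['p'],m[0]['rect'])
c=max(cv2.findContours(m[0]['mask'].astype('uint8'),0,2)[0],key=cv2.contourArea)
print(cv2.minAreaRect(c)); b=cv2.boxPoints(cv2.minAreaRect(c)); print([atz('top',q,.04)[:2].round(3).tolist() for q in b])
g=nets.pinpoint('top','glue_mid'); print([(atz('top',q['location'],.06),q['p']) for q in g])
E
```

```text
clock 8.95 pos [ 0.4602 -0.3565  0.2802] shift mm [-30.  -18.2 -49. ] turn [ 0.9954 -0.2922 -0.8799] F [-0.72  0.15 -0.34] w 0.0233
1 0.76 [352.3, 204.4, 421.8, 281.6]
((387.9085693359375, 241.5369873046875), (76.91242980957031, 66.74476623535156), 86.42366790771484)
[[0.555, -0.258], [0.568, -0.433], [0.368, -0.437], [0.355, -0.266]]
[(array([ 0.6609, -0.3834,  0.06  ]), 0.89)]
```

jog_arm(commands=[[0,0,0,0.0995,-0.0292,-0.088],[0,0,0,0.0995,-0.0292,-0.088],[0,0,0,0.0995,-0.0292,-0.088],[0,0,0,0.0995,-0.0292,-0.088],[0,0,0,0.0995,-0.0292,-0.088],[0,0,0,0.0995,-0.0292,-0.088],[0,0,0,0.0995,-0.0292,-0.088],[0,0,0,0.0995,-0.0292,-0.088],[0,0,0,0.0995,-0.0292,-0.088],[0,0,0,0.0995,-0.0292,-0.088],[0,0,0,0,0,0]])

```text
clock: 10.15
position: [0.4602, -0.3566, 0.2719]
tool_rot: [-0.137, 0.912, -1.014]
force: [-0.4, 0.5, -1.2]
grip_width: 0.0232
```

```bash
python3 - <<'E'
from h import *
need((.405,-.36,.15),Rlay());print(observe()['qpos'])
E
```

```text
clock 10.15 pos [ 0.4602 -0.3566  0.2719] shift mm [  80.3  -35.2 -101.2] turn [ 0.5371 -0.1823 -0.402 ] F [-0.39  0.5  -1.23] w 0.0232
[-0.3596  0.3347  0.8794  2.2106  0.5686  0.1784  0.5773]
```

jog_arm(commands=[[0,0,0,0.107,-0.036,-0.08],[0,0,0,0.107,-0.036,-0.08],[0,0,0,0.107,-0.036,-0.08],[0,0,0,0.107,-0.036,-0.08],[0,0,0,0.107,-0.036,-0.08],[0,0,0,0,0,0]])

```text
clock: 10.75
position: [0.4646, -0.3542, 0.2759]
tool_rot: [-0.002, 0.701, -1.557]
force: [0.1, -1.5, -0.8]
grip_width: 0.023
```

```bash
python3 - <<'E'
from h import *
need((.405,-.36,.15),Rlay());print(observe()['qpos'])
E
```

```text
clock 10.75 pos [ 0.4646 -0.3542  0.2759] shift mm [ 85.1 -59.5 -93.1] turn [ 0.0107 -0.0033 -0.0105] F [ 0.08 -1.49 -0.77] w 0.023
[-0.6629  0.7584  1.1798  2.0962  0.3357  0.4108  0.0042]
```

jog_arm(commands=[[21,-15,-23,0,0,0],[21,-15,-23,0,0,0],[21,-15,-23,0,0,0],[21,-15,-23,0,0,0],[0,0,0,0,0,0]])

```text
clock: 11.25
position: [0.4215, -0.3613, 0.1892]
tool_rot: [-0.011, 0.698, -1.55]
force: [1.1, -0.3, 0.6]
grip_width: 0.0231
```

```bash
python3 - <<'E'
from h import *
import cv2
need((.405,-.36,.055),Rlay());print(observe()['qpos'])
s=grab_frame("scene");t=grab_frame("top")
a=cv2.resize(s[80:260,20:260,::-1],(800,600),interpolation=cv2.INTER_CUBIC)
cv2.imwrite("pics/s6.png",a)
cv2.imwrite("pics/t6.png",cv2.resize(t[:,:,::-1],(800,600),interpolation=cv2.INTER_CUBIC))
E
```

```text
clock 11.25 pos [ 0.4215 -0.3613  0.1892] shift mm [  85.   -15.3 -104.1] turn [ 0.0242  0.0002 -0.0158] F [ 1.11 -0.34  0.6 ] w 0.0231
[-0.5713  0.8717  1.0555  2.2496  0.7315  0.1778 -0.49  ]
```

View pics/s6.png

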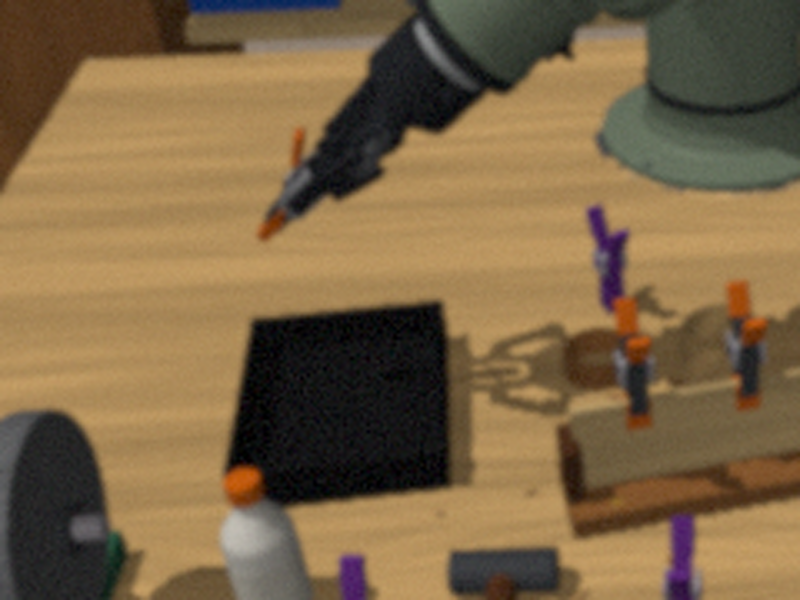

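View pics/t6.png

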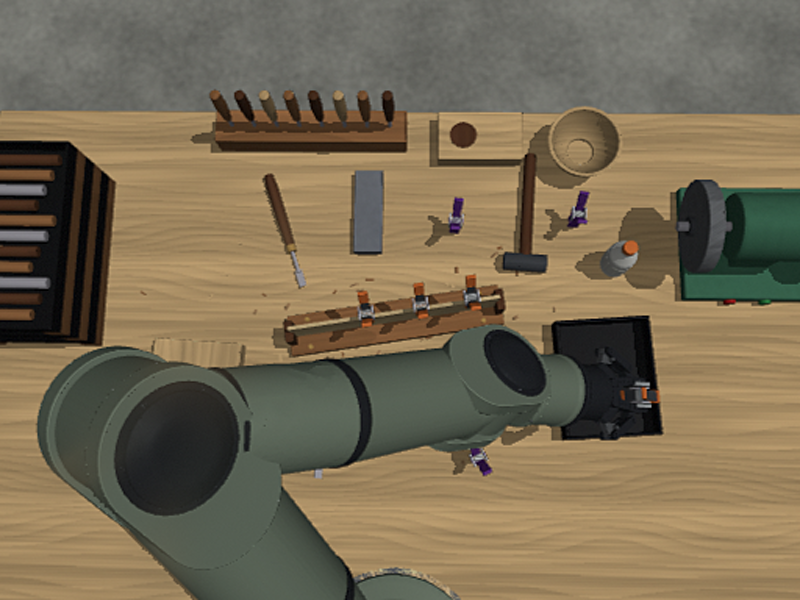

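jog_arm(commands=[[-20,0,23,0,0,0],[-20,0,23,0,0,0],[0,0,0,0,0.145,0],[0,0,0,0,0.145,0],[0,0,0,0,0.145,0],[0,0,0,0,0.145,0],[0,0,0,0,0.145,0],[0,0,0,0,0.145,0],[0,0,0,0,0,0]])

```text
clock: 12.25
position: [0.425, -0.3597, 0.2533]
tool_rot: [-0.072, 1.368, -1.599]
force: [-0.7, -0.6, -0.7]
grip_width: 0.0231
```

```bash
python3 - <<'E'
from h import *
need((.405,-.36,.25),Rlay(-50));print(observe()['qpos'])
E
```

```text
clock 12.25 pos [ 0.425  -0.3597  0.2533] shift mm [  3.4 -19.9  -1.2] turn [0.0375 1.0751 0.0292] F [-0.66 -0.58 -0.71] w 0.0231
[0.1838 0.3716 0.4029 1.8875 0.0445 0.8077 0.5697]
```

jog_arm(commands=[[0,0,0,0.005,0.135,0.004],[0,0,0,0.005,0.135,0.004],[0,0,0,0.005,0.135,0.004],[0,0,0,0.005,0.135,0.004],[0,0,0,0.005,0.135,0.004],[0,0,0,0.005,0.135,0.004],[0,0,0,0.005,0.135,0.004],[0,0,0,0.005,0.135,0.004],[0,0,0,0,0,0]])

```text
clock: 13.15
position: [0.4392, -0.3528, 0.2651]
tool_rot: [3.054, 0.651, 1.554]
force: [0.9, 0.3, -2.2]
grip_width: 0.0232
```

```bash
python3 - <<'E'
from h import *
need((.405,-.36,.10),Rlay(-50));print(observe()['qpos'])
E
```

```text
clock 13.15 pos [ 0.4392 -0.3528  0.2651] shift mm [ 93.9 -45.9 132.5] turn [ 0.0771 -0.0461 -0.0154] F [ 0.87  0.26 -2.23] w 0.0232
[ 0.8031  0.824   0.1186  1.32   -0.6165  1.7811  1.1107]
```

jog_arm(commands=[[16,-11,26,0.03,-0.02,-0.006],[19,-11,26,0.03,-0.02,-0.006],[20,-11,26,0.01,-0.01,0],[20,-11,26,0,0,0],[0,0,0,0,0,0]])

```text
clock: 13.65
position: [0.4072, -0.3605, 0.136]
tool_rot: [3.094, 0.725, 1.554]
force: [-0.3, 0.6, -1.6]
grip_width: 0.0231
```

```bash
python3 - <<'E'
from h import *
need((.405,-.342,.07),Rlay(-50));print(observe()['qpos'])
E
```

```text
clock 13.65 pos [ 0.4072 -0.3605  0.136 ] shift mm [57.6 -4.3 36.9] turn [ 0.0366  0.0273 -0.0124] F [-0.34  0.59 -1.6 ] w 0.0231
[ 0.8167  0.9239  0.1361  1.4425 -0.5764  1.5448  1.2205]
```

jog_arm(commands=[[19,-2,12,0.03,0.02,-0.01],[19,-2,12,0,0,0],[19,0,12,0,0,0],[0,0,0,0,0,0]])

```text
clock: 14.05
position: [0.4122, -0.3413, 0.0786]
tool_rot: [3.108, 0.72, 1.559]
force: [-0.5, -0.1, 0.0]
grip_width: 0.0231
```

```bash
python3 - <<'E'
from h import *
import cv2
need((.405,-.342,.05),Rlay(-50));print(observe()['qpos'])
s=grab_frame("scene");t=grab_frame("top")
a=cv2.resize(s[80:260,20:260,::-1],(800,600),interpolation=cv2.INTER_CUBIC)
cv2.imwrite("pics/s7.png",a)
E
```

```text
clock 14.05 pos [ 0.4122 -0.3413  0.0786] shift mm [18.2 -7.9 21.8] turn [ 0.026   0.022  -0.0087] F [-0.54 -0.12  0.03] w 0.0231
[ 0.8016  0.9912  0.1201  1.4777 -0.595   1.4523  1.243 ]
```

View pics/s7.png

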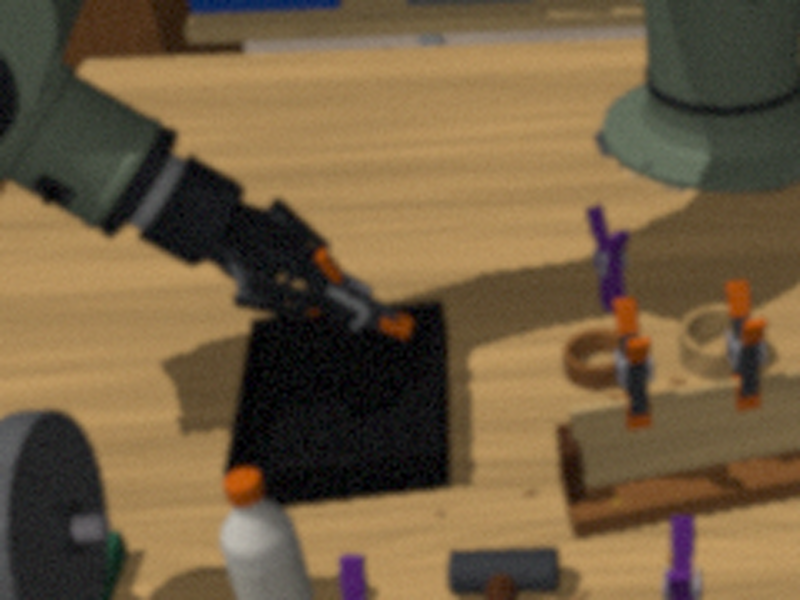

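jog_arm(commands=[[1,-4,12,0.02,0.02,-0.008],[6.5,-4,8,0,0,0],[3,0,4,0,0,0],[0,0,0,0,0,0]])

```text
clock: 14.55
position: [0.4076, -0.3535, 0.0607]
tool_rot: [3.122, 0.711, 1.562]
force: [0.2, -0.7, -1.4]
grip_width: 0.0234
```

```bash
python3 - <<'E'
from h import *
need((.405,-.350,.044),Rlay(-50))
E
```

```text
clock 14.55 pos [ 0.4076 -0.3535  0.0607] shift mm [13.6 -2.8 10.3] turn [ 0.0139  0.0131 -0.0065] F [ 0.23 -0.7  -1.35] w 0.0234
```

jog_arm(commands=[[3.2,0,3.8,0,0,0],[3.2,0,3.8,0,0,0],[0,0,0,0,0,0]])

```text
clock: 14.85
position: [0.4083, -0.3537, 0.0512]
tool_rot: [3.119, 0.713, 1.561]
force: [0.7, -0.0, -1.5]
grip_width: 0.0232
```

jog_arm(commands=[[1.6,0,1.9,0,0,0],[1.6,0,1.9,0,0,0]])

```text
clock: 15.05
position: [0.4086, -0.3538, 0.0461]
tool_rot: [3.119, 0.713, 1.561]
force: [-0.3, 1.2, -1.0]
grip_width: 0.0232
```

jog_arm(commands=[[1.3,0,1.5,0,0,0]])

```text
clock: 15.15
position: [0.4086, -0.3537, 0.044]
tool_rot: [3.119, 0.713, 1.561]
force: [-0.0, -0.3, -0.8]
grip_width: 0.0227
```

jog_arm(commands=[[1.3,0,1.5,0,0,0]])

```text
clock: 15.25
position: [0.4086, -0.3537, 0.0418]
tool_rot: [3.119, 0.713, 1.561]
force: [0.3, -0.8, -0.9]
grip_width: 0.023
```

jog_arm(commands=[[1.3,0,1.5,0,0,0]])

```text
clock: 15.35
position: [0.4087, -0.3537, 0.0396]
tool_rot: [3.119, 0.713, 1.561]
force: [0.3, -0.3, -1.2]
grip_width: 0.0228
```

jog_arm(commands=[[1.0,0,1.2,0,0,0]])

```text
clock: 15.45
position: [0.4087, -0.3537, 0.0378]
tool_rot: [3.119, 0.713, 1.561]
force: [0.2, 0.5, -1.5]
grip_width: 0.0227
```

jog_arm(commands=[[0.7,0,0.8,0,0,0]])

```text
clock: 15.55
position: [0.4087, -0.3538, 0.0368]
tool_rot: [3.119, 0.712, 1.561]
force: [0.4, -4.1, 7.1]
grip_width: 0.0233
```

jog_arm(commands=[[0.7,0,0.8,0,0,0]])

```text
clock: 15.65
position: [0.4088, -0.354, 0.0363]
tool_rot: [3.118, 0.712, 1.56]
force: [-2.0, -5.1, 12.2]
grip_width: 0.0231
```

jog_arm(commands=[[0.7,0,0.8,0,0,0]])

```text
clock: 15.75
position: [0.4089, -0.3542, 0.0362]
tool_rot: [3.118, 0.711, 1.56]
force: [-2.3, -2.8, 13.3]
grip_width: 0.0229
```

```bash
python3 - <<'E'
from h import *
import cv2
need((.405,-.350,.036),Rlay(-50))
s=grab_frame("scene")
a=cv2.resize(s[150:230,70:190,::-1],(800,533),interpolation=cv2.INTER_CUBIC)
cv2.imwrite("pics/s8.png",np.clip(a.astype(float)*2,0,255).astype('uint8'))
E
```

```text
clock 15.75 pos [ 0.4089 -0.3542  0.0362] shift mm [ 3.2 -3.9 -2.6] turn [ 0.0166  0.0134 -0.0084] F [-2.26 -2.79 13.32] w 0.0229
```

View pics/s8.png

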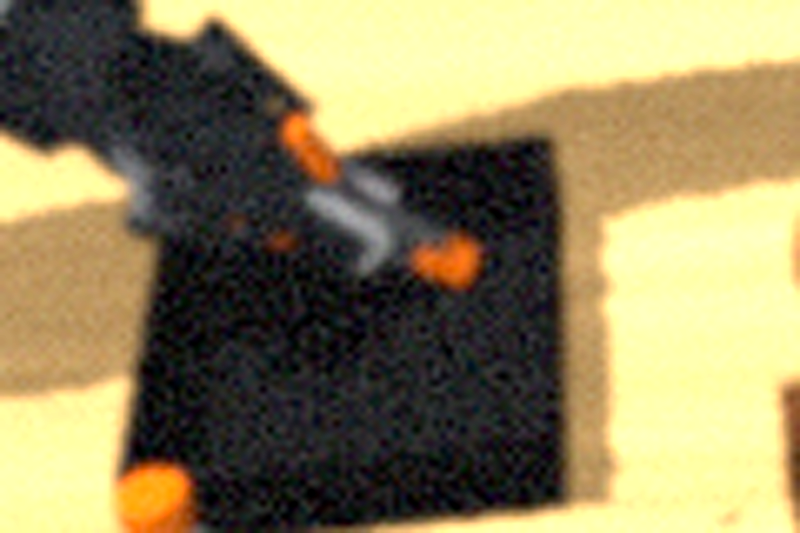

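jog_arm(commands=[[-0.4,0,-0.5,0,0,0],[0,0,0,0,0,0]])

```text
clock: 16.0
position: [0.4089, -0.3541, 0.0374]
tool_rot: [3.117, 0.711, 1.559]
force: [0.6, -0.1, -0.6]
grip_width: 0.0231
```

jog_arm(commands=[[0,0,0,0,0,0],[0,0,0,0,0,0],[0,0,0,0,0,0],[0,0,0,0,0,0]], gripper=140)

```text
clock: 16.4
position: [0.4089, -0.3541, 0.0371]
tool_rot: [3.117, 0.711, 1.559]
force: [0.6, 0.1, -0.3]
grip_width: 0.0388
```

```bash
python3 - <<'E'
from h import *
import cv2
need((.405,-.350,.036),Rlay(-50))
s=grab_frame("scene")
a=cv2.resize(s[150:230,70:190,::-1],(800,533),interpolation=cv2.INTER_CUBIC)
cv2.imwrite("pics/s9.png",np.clip(a.astype(float)*2,0,255).astype('uint8'))
E
```

```text
clock 16.4 pos [ 0.4089 -0.3541  0.0371] shift mm [ 3.8 -3.9 -1.9] turn [ 0.0169  0.0129 -0.0085] F [ 0.55  0.14 -0.31] w 0.0388
```

View pics/s9.png

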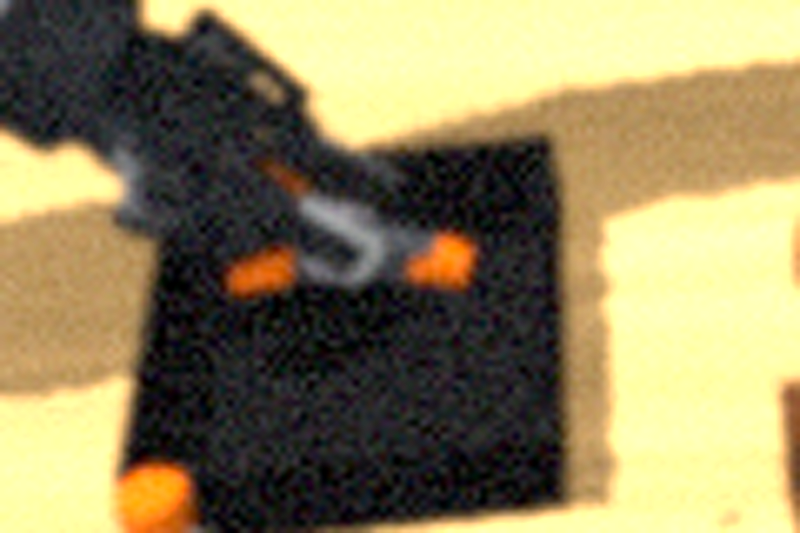

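jog_arm(commands=[[-15,0,0,0,0,0],[-25,0,0,0,0,0],[-40,0,0,0,0,0],[-40,0,0,0,0,0],[-40,0,0,0,0,0],[0,0,0,0,0,0]])

```text
clock: 17.05
position: [0.4072, -0.4781, 0.1449]
tool_rot: [3.121, 0.709, 1.564]
force: [-0.9, -0.2, 0.5]
grip_width: 0.0388
```

```bash
python3 - <<'E'
from h import *
import cv2
need((*HUB[1],.24),RD);print(observe()['qpos'])
need((*HUB[1],.24),Rdown(YAW-np.pi/2))
s=grab_frame("scene");t=grab_frame("top")
a=cv2.resize(s[150:230,70:190,::-1],(800,533),interpolation=cv2.INTER_CUBIC)
b=cv2.resize(t[190:290,340:440,::-1],(533,533),interpolation=cv2.INTER_CUBIC)
cv2.imwrite("pics/s10.png",cv2.resize(np.clip(np.hstack([a,b]).astype(float)*2,0,255).astype('uint8'),(800,320)))
E
```

```text
clock 17.05 pos [ 0.4072 -0.4781  0.1449] shift mm [ 338.5  148.4 -412.4] turn [-1.6029 -0.6176 -0.7503] F [-0.9  -0.25  0.5 ] w 0.0388
[ 0.9126  1.0828  0.1649  1.0587 -0.5512  1.7943  1.1653]
clock 17.05 pos [ 0.4072 -0.4781  0.1449] shift mm [ 338.5  148.4 -412.4] turn [ 1.3243 -0.7216  0.594 ] F [-0.9  -0.25  0.5 ] w 0.0388
```

View pics/s10.png

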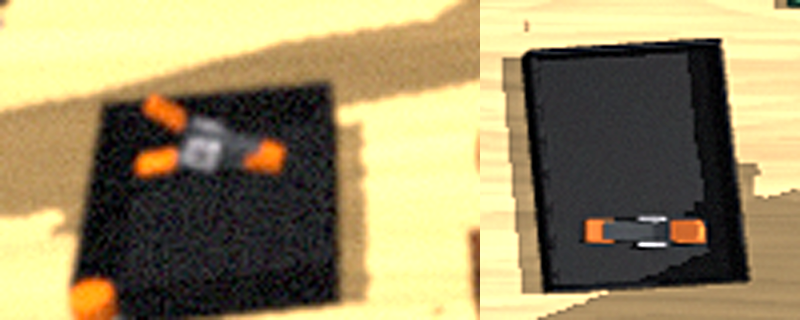

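```bash
cat >> h.py <<'E'
RI=Rdown(YAW-np.pi/2)
def plan(wps,gain=1.05):
    "wps: list of (pos,R,n); prints rows"
    o=observe(); p=o['position'].copy(); M=Ro.from_euler('xyz',o['tool_rot']).as_matrix(); rows=[]
    for pos,R,n in wps:
        R=M if R is None else R
        rv=Ro.from_matrix(M.T@R).as_rotvec(); dp=(np.array(pos)-p)/n
        for k in range(n):
            Mk=M@Ro.from_rotvec(rv*k/n).as_matrix()
            rows.append([*(Mk.T@dp*1000*gain).round(1),*(rv/n*gain).round(3)])
        p=np.array(pos);M=R
    print('max',np.abs(np.array(rows)).max(0)); print([[float(v) for v in r] for r in rows])
E
python3 - <<'E'
from h import *
plan([((.43,-.44,.20),None,2),((*HUB[3],.24),RI,12)])
E
```

```text
max [19.3   23.7   34.7    0.116  0.063  0.052]
[[-5.8, 12.3, -34.7, 0.0, 0.0, 0.0], [-5.8, 12.3, -34.7, 0.0, 0.0, 0.0], [19.3, 13.3, -20.7, 0.116, -0.063, 0.052], [18.5, 9.9, -23.1, 0.116, -0.063, 0.052], [17.5, 6.3, -25.1, 0.116, -0.063, 0.052], [16.1, 2.6, -26.6, 0.116, -0.063, 0.052], [14.5, -1.1, -27.6, 0.116, -0.063, 0.052], [12.7, -4.9, -28.1, 0.116, -0.063, 0.052], [10.7, -8.6, -28.1, 0.116, -0.063, 0.052], [8.5, -12.1, -27.5, 0.116, -0.063, 0.052], [6.1, -15.5, -26.4, 0.116, -0.063, 0.052], [3.7, -18.6, -24.8, 0.116, -0.063, 0.052], [1.3, -21.3, -22.8, 0.116, -0.063, 0.052], [-1.1, -23.7, -20.3, 0.116, -0.063, 0.052]]
```

jog_arm(commands=[[-5.8,12.3,-34.7,0,0,0],[-5.8,12.3,-34.7,0,0,0],[19.3,13.3,-20.7,0.116,-0.063,0.052],[18.5,9.9,-23.1,0.116,-0.063,0.052],[17.5,6.3,-25.1,0.116,-0.063,0.052],[16.1,2.6,-26.6,0.116,-0.063,0.052],[14.5,-1.1,-27.6,0.116,-0.063,0.052],[12.7,-4.9,-28.1,0.116,-0.063,0.052],[10.7,-8.6,-28.1,0.116,-0.063,0.052],[8.5,-12.1,-27.5,0.116,-0.063,0.052],[6.1,-15.5,-26.4,0.116,-0.063,0.052],[3.7,-18.6,-24.8,0.116,-0.063,0.052],[1.3,-21.3,-22.8,0.116,-0.063,0.052],[-1.1,-23.7,-20.3,0.116,-0.063,0.052],[0,0,0,0,0,0]], gripper=105)

```text
clock: 18.65
position: [0.5901, -0.0875, 0.225]
tool_rot: [-0.096, 1.528, -3.124]
force: [-0.8, 0.4, -0.6]
grip_width: 0.0503
```

```bash
python3 - <<'E'
from h import *
print(observe()['qpos']);need((*HUB[3],.2),RI); plan([((*HUB[3],.24),RI,3),((*HUB[3],.18),RI,3)])
E
```

```text
[-0.4248  0.628   0.7307  1.6865 -0.4569  1.0523 -0.9979]
clock 18.65 pos [ 0.5901 -0.0875  0.225 ] shift mm [25.5 28.7 14.1] turn [-0.0515  0.0423  0.0052] F [-0.76  0.45 -0.64] w 0.0503
max [21.    10.     5.7    0.018  0.015  0.002]
[[-5.1, 10.0, 5.5, -0.018, 0.015, 0.002], [-5.1, 9.9, 5.6, -0.018, 0.015, 0.002], [-5.2, 9.8, 5.7, -0.018, 0.015, 0.002], [21.0, 0.0, 0.0, 0.0, 0.0, 0.0], [21.0, 0.0, 0.0, 0.0, 0.0, 0.0], [21.0, 0.0, 0.0, 0.0, 0.0, 0.0]]
```

jog_arm(commands=[[-5,14.3,7.9,-0.025,0.021,0.002],[0,14.2,7.9,-0.025,0.021,0.002],[0,0,0,0,0,0],[20,0,0,0,0,0],[20,0,0,0,0,0],[0,0,0,0,0,0]])

```text
clock: 19.25
position: [0.574, -0.1097, 0.1837]
tool_rot: [-0.681, 1.561, 2.639]
force: [-0.8, 0.9, -0.3]
grip_width: 0.0501
```

```bash
python3 - <<'E'
from h import *
import cv2
need((*HUB[3],.121),RI)
s=grab_frame("scene")
a=cv2.resize(s[110:230,170:290,::-1],None,fx=5,fy=5,interpolation=cv2.INTER_CUBIC)
cv2.imwrite("pics/s11.png",a)
E
```

```text
clock 19.25 pos [ 0.574  -0.1097  0.1837] shift mm [62.6  9.  -3.3] turn [0.013  0.0075 0.006 ] F [-0.79  0.91 -0.27] w 0.0501
```

View pics/s11.png

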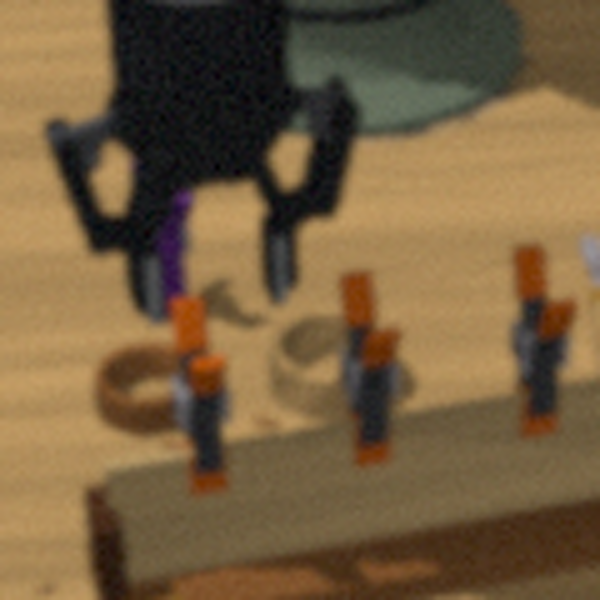

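jog_arm(commands=[[0,9,-3.3,0.013,0.007,0.006],[0,0,0,0,0,0]])

```text
clock: 19.5
position: [0.58, -0.1185, 0.1859]
tool_rot: [2.638, 1.569, -0.339]
force: [-0.4, 0.5, 1.3]
grip_width: 0.0505
```

```bash
python3 - <<'E'
from h import *
need((*HUB[3],.121),RI)
E
```

```text
clock 19.5 pos [ 0.58   -0.1185  0.1859] shift mm [64.9 -1.1  1.7] turn [-0.0007 -0.0017 -0.001 ] F [-0.41  0.48  1.31] w 0.0505
```

jog_arm(commands=[[0,1,-1.5,0,0,0],[15,0,0,0,0,0],[15,0,0,0,0,0],[12,0,0,0,0,0],[0,0,0,0,0,0]])

```text
clock: 20.0
position: [0.5825, -0.1192, 0.1417]
tool_rot: [2.872, 1.567, -0.105]
force: [0.7, 0.5, -0.0]
grip_width: 0.0503
```

```bash
python3 - <<'E'
from h import *
import cv2
need((*HUB[3],.121),RI)
s=grab_frame("scene")
a=cv2.resize(s[110:230,170:290,::-1],None,fx=5,fy=5,interpolation=cv2.INTER_CUBIC)
cv2.imwrite("pics/s12.png",a)
E
```

```text
clock 20.0 pos [ 0.5825 -0.1192  0.1417] shift mm [20.7 -2.2  4. ] turn [-0.0005 -0.0033 -0.0009] F [ 0.71  0.46 -0.01] w 0.0503
```

View pics/s12.png

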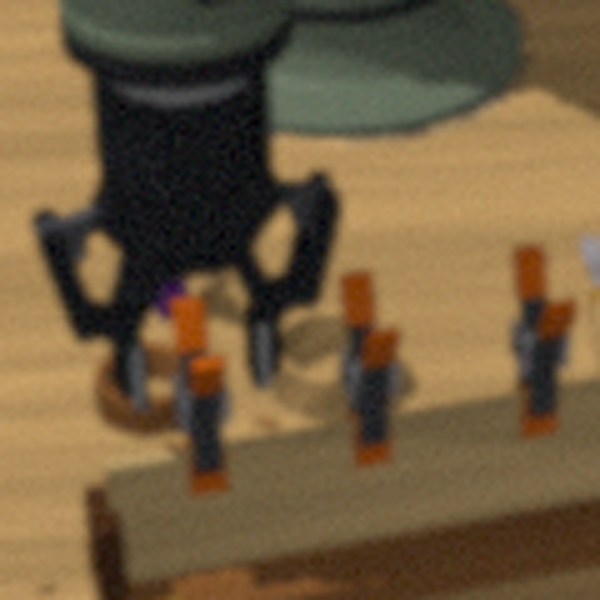

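jog_arm(commands=[[7,-1.5,3.5,0,-0.003,0],[7,0,0,0,0,0],[6,0,0,0,0,0],[0,0,0,0,0,0]])

```text
clock: 20.45
position: [0.579, -0.1185, 0.1213]
tool_rot: [2.292, 1.569, -0.685]
force: [-0.1, -0.6, -0.0]
grip_width: 0.0502
```

```bash
python3 - <<'E'
from h import *
need((*HUB[3],.121),RI)
E
```

```text
clock 20.45 pos [ 0.579  -0.1185  0.1213] shift mm [ 0.3 -0.9  0.5] turn [-0.0006 -0.0012 -0.0014] F [-0.07 -0.6  -0.01] w 0.0502
```

jog_arm(commands=[[0,0,0,0,0,0],[0,0,0,0,0,0],[0,0,0,0,0,0]], gripper=176)

```text
clock: 20.75
position: [0.5792, -0.1186, 0.1216]
tool_rot: [2.404, 1.568, -0.574]
force: [0.5, -0.4, 0.4]
grip_width: 0.0266
```

jog_arm(commands=[[0,0,0,0,0,0],[0,0,0,0,0,0],[0,0,0,0,0,0]], gripper=255)

```text
clock: 21.05
position: [0.5792, -0.1186, 0.1218]
tool_rot: [2.454, 1.568, -0.523]
force: [1.1, 0.2, -2.4]
grip_width: 0.0229
```

jog_arm(commands=[[-0.4,0,0,0,0,0]])

```text
clock: 21.15
position: [0.5792, -0.1186, 0.1219]
tool_rot: [2.368, 1.568, -0.609]
force: [3.1, -1.5, -14.1]
grip_width: 0.0231
```

jog_arm(commands=[[-0.5,0,0,0,0,0]])

```text
clock: 21.25
position: [0.5791, -0.1185, 0.122]
tool_rot: [2.207, 1.568, -0.77]
force: [4.3, -1.5, -15.2]
grip_width: 0.0227
```

jog_arm(commands=[[0.1,0,0,0,0,0]])

```text
clock: 21.35
position: [0.5792, -0.1185, 0.1219]
tool_rot: [2.197, 1.568, -0.78]
force: [-0.9, -0.5, 0.5]
grip_width: 0.0229
```

jog_arm(commands=[[0,0,0,0,0,0],[0,0,0,0,0,0]])

```text
clock: 21.55
position: [0.5792, -0.1185, 0.1219]
tool_rot: [2.198, 1.568, -0.779]
force: [2.2, -1.2, -7.8]
grip_width: 0.0232
```

jog_arm(commands=[[0.2,0,0,0,0,0],[0,0,0,0,0,0],[0,0,0,0,0,0],[0,0,0,0,0,0],[-10,0,0,0,0,0],[-15,0,0,0,0,0],[-20,0,0,0,0,0],[-20,0,0,0,0,0],[0,0,0,0,0,0]], gripper=105)

```text
clock: 22.45
position: [0.5794, -0.1193, 0.1944]
tool_rot: [2.553, 1.567, -0.425]
force: [0.6, 0.5, -1.1]
grip_width: 0.0503
```

```bash
python3 - <<'E'
from h import *
import cv2
need((*HUB[2],.185),RI)
s=grab_frame("scene")
a=cv2.resize(s[110:230,170:290,::-1],None,fx=5,fy=5,interpolation=cv2.INTER_CUBIC)
cv2.imwrite("pics/s13.png",a)
E
```

```text
clock 22.45 pos [ 0.5794 -0.1193  0.1944] shift mm [  9.2 -83.1   0.9] turn [-0.0018 -0.0035 -0.0024] F [ 0.62  0.52 -1.07] w 0.0503
```

View pics/s13.png

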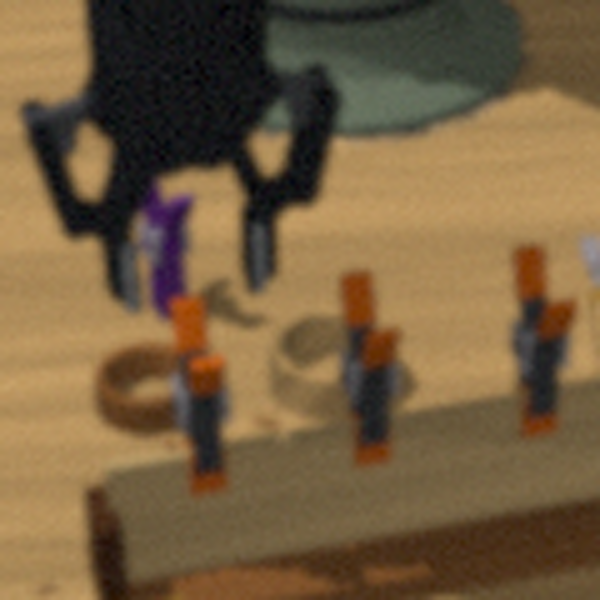

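jog_arm(commands=[[0,-28,0,0,0,0],[0,-28,0,0,0,0],[0,-27,1,0,-0.003,0],[0,0,0,0,0,0]])

```text
clock: 22.9
position: [0.5635, -0.0352, 0.1936]
tool_rot: [1.259, 1.569, -1.721]
force: [0.4, -0.8, 0.6]
grip_width: 0.0503
```

```bash
python3 - <<'E'
from h import *
need((*HUB[2],.121),RI)
E
```

```text
clock 22.9 pos [ 0.5635 -0.0352  0.1936] shift mm [72.6  2.4 -1.2] turn [-0.0036  0.0006 -0.0019] F [ 0.39 -0.84  0.59] w 0.0503
```

jog_arm(commands=[[5,2.3,-1.2,0,0,0],[15,0,0,0,0,0],[15,0,0,0,0,0],[15,0,0,0,0,0],[0,0,0,0,0,0]])

```text
clock: 23.4
position: [0.5645, -0.0404, 0.1386]
tool_rot: [0.938, 1.567, -2.044]
force: [-0.3, -0.1, 0.1]
grip_width: 0.0505
```

```bash
python3 - <<'E'
from h import *
import cv2
need((*HUB[2],.121),RI)
s=grab_frame("scene")
a=cv2.resize(s[110:230,190:310,::-1],None,fx=5,fy=5,interpolation=cv2.INTER_CUBIC)
cv2.imwrite("pics/s14.png",a)
E
```

```text
clock 23.4 pos [ 0.5645 -0.0404  0.1386] shift mm [17.6 -2.8 -1. ] turn [-0.0059  0.002  -0.0028] F [-0.3  -0.08  0.07] w 0.0505
```

View pics/s14.png

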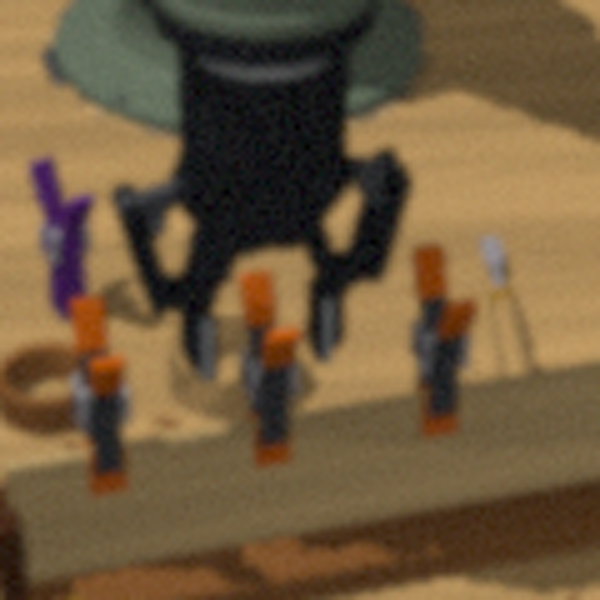

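jog_arm(commands=[[6,-2.6,-1,-0.005,0.002,-0.002],[6,0,0,0,0,0],[5,0,0,0,0,0],[0,0,0,0,0,0]])

```text
clock: 23.85
position: [0.566, -0.0389, 0.1218]
tool_rot: [2.614, 1.568, -0.365]
force: [-0.1, 0.1, 0.6]
grip_width: 0.0501
```

```bash
python3 - <<'E'
from h import *
need((*HUB[2],.121),RI)
E
```

```text
clock 23.85 pos [ 0.566  -0.0389  0.1218] shift mm [ 0.8 -1.6  0.7] turn [-0.0023 -0.0022 -0.0013] F [-0.08  0.15  0.62] w 0.0501
```

jog_arm(commands=[[0.3,-1.3,0.6,0,0,0],[0,0,0,0,0,0],[0,0,0,0,0,0]], gripper=176)

```text
clock: 24.15
position: [0.5654, -0.0376, 0.122]
tool_rot: [2.706, 1.568, -0.272]
force: [0.5, -0.0, 0.5]
grip_width: 0.0264
```

jog_arm(commands=[[0,0,0,0,0,0],[0,0,0,0,0,0],[0,0,0,0,0,0]], gripper=255)

```text
clock: 24.45
position: [0.5653, -0.0375, 0.1221]
tool_rot: [2.713, 1.567, -0.265]
force: [0.5, -0.4, -2.9]
grip_width: 0.023
```

jog_arm(commands=[[-0.1,0,0,0,0,0]])

```text
clock: 24.55
position: [0.5653, -0.0375, 0.1221]
tool_rot: [2.695, 1.567, -0.283]
force: [1.8, -0.5, -6.1]
grip_width: 0.0235
```

jog_arm(commands=[[-0.1,0,0,0,0,0]])

```text
clock: 24.65
position: [0.5653, -0.0375, 0.1221]
tool_rot: [2.657, 1.568, -0.321]
force: [2.0, -1.0, -4.7]
grip_width: 0.0228
```

jog_arm(commands=[[-0.2,0,0,0,0,0]])

```text
clock: 24.75
position: [0.5653, -0.0374, 0.1221]
tool_rot: [2.614, 1.568, -0.364]
force: [1.8, -0.7, -8.4]
grip_width: 0.0233
```

jog_arm(commands=[[-0.25,0,0,0,0,0]])

```text
clock: 24.85
position: [0.5653, -0.0375, 0.1222]
tool_rot: [2.537, 1.568, -0.441]
force: [3.7, -0.3, -11.1]
grip_width: 0.0229
```

jog_arm(commands=[[-0.2,0,0,0,0,0]])

```text
clock: 24.95
position: [0.5653, -0.0375, 0.1222]
tool_rot: [2.477, 1.568, -0.501]
force: [3.1, -0.9, -12.2]
grip_width: 0.0227
```

jog_arm(commands=[[0.2,0,0,0,0,0],[0.1,0,0,0,0,0],[0,0,0,0,0,0],[0,0,0,0,0,0],[-10,0,0,0,0,0],[-15,0,0,0,0,0],[-20,0,0,0,0,0],[-20,0,0,0,0,0],[0,0,0,0,0,0]], gripper=105)

```text
clock: 25.85
position: [0.5654, -0.0382, 0.1945]
tool_rot: [2.759, 1.566, -0.221]
force: [-0.3, 0.3, -0.6]
grip_width: 0.0499
```

```bash
python3 - <<'E'
from h import *
need((*HUB[1],.19),RI)
E
```

```text
clock 25.85 pos [ 0.5654 -0.0382  0.1945] shift mm [  4.4 -87.8   0.7] turn [-0.0032 -0.0046 -0.0018] F [-0.34  0.29 -0.63] w 0.0499
```

jog_arm(commands=[[0,-29,0,0,0,0],[0,-29,0,0,0,0],[0,-28,1,0,-0.004,0],[0,0,0,0,0,0]])

```text
clock: 26.25
position: [0.5506, 0.0486, 0.1978]
tool_rot: [2.812, 1.567, -0.169]
force: [0.5, 0.3, -0.4]
grip_width: 0.05
```

```bash
python3 - <<'E'
from h import *
need((*HUB[1],.121),RI)
E
```

```text
clock 26.25 pos [0.5506 0.0486 0.1978] shift mm [76.8  0.2  0.3] turn [-0.0055 -0.004  -0.0014] F [ 0.49  0.32 -0.36] w 0.05
```

jog_arm(commands=[[10,0,0,-0.005,-0.004,0],[15,-0.5,0,0,0,0],[15,-0.5,0,0,0,0],[15,-0.5,0,0,0,0],[0,0,0,0,0,0]])

```text
clock: 26.75
position: [0.55, 0.0472, 0.1382]
tool_rot: [1.21, 1.568, -1.768]
force: [0.1, 0.1, 1.0]
grip_width: 0.0502
```

```bash
python3 - <<'E'
from h import *
import cv2
need((*HUB[1],.121),RI)
s=grab_frame("scene")
a=cv2.resize(s[110:230,210:330,::-1],None,fx=5,fy=5,interpolation=cv2.INTER_CUBIC)
cv2.imwrite("pics/s15.png",a)
E
```

```text
clock 26.75 pos [0.55   0.0472 0.1382] shift mm [17.2 -1.  -0.8] turn [-0.0023  0.0008 -0.0022] F [0.12 0.07 0.96] w 0.0502
```

View pics/s15.png

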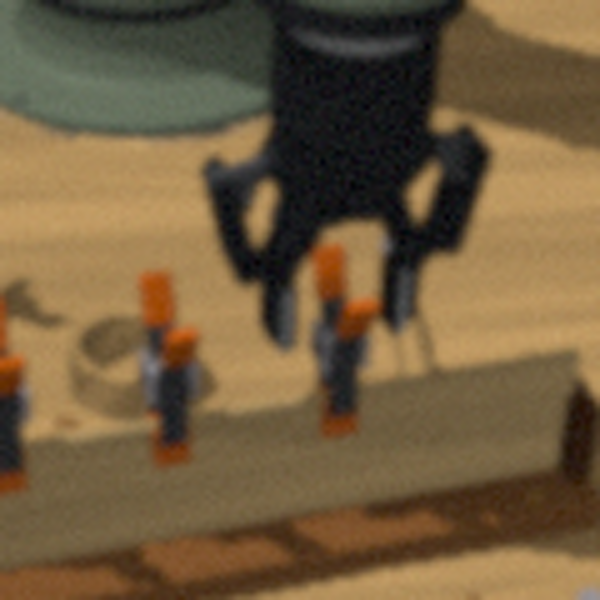

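jog_arm(commands=[[6,-1,-0.5,0,0,0],[6,0,0,0,0,0],[5,0,0,0,0,0],[0,0,0,0,0,0]])

```text
clock: 27.2
position: [0.5514, 0.0469, 0.1216]
tool_rot: [2.037, 1.568, -0.943]
force: [-0.3, -0.3, 0.6]
grip_width: 0.0501
```

```bash
python3 - <<'E'
from h import *
need((*HUB[1],.121),RI)
E
```

```text
clock 27.2 pos [0.5514 0.0469 0.1216] shift mm [ 0.6 -1.5  0.6] turn [-0.0044 -0.0013 -0.0027] F [-0.29 -0.25  0.62] w 0.0501
```

jog_arm(commands=[[0.3,-1.4,0.5,0,0,0],[0,0,0,0,0,0],[0,0,0,0,0,0]], gripper=176)

```text
clock: 27.5
position: [0.5508, 0.0483, 0.1216]
tool_rot: [2.215, 1.568, -0.766]
force: [-0.2, 0.6, -0.4]
grip_width: 0.026
```

jog_arm(commands=[[0,0,0,0,0,0],[0,0,0,0,0,0],[0,0,0,0,0,0]], gripper=255)

```text
clock: 27.8
position: [0.5508, 0.0485, 0.1217]
tool_rot: [2.246, 1.567, -0.734]
force: [0.4, 0.5, -2.7]
grip_width: 0.0228
```

jog_arm(commands=[[-0.15,0,0,0,0,0]])

```text
clock: 27.9
position: [0.5508, 0.0485, 0.1218]
tool_rot: [2.202, 1.567, -0.778]
force: [1.2, 1.0, -4.3]
grip_width: 0.0229
```

jog_arm(commands=[[-0.2,0,0,0,0,0]])

```text
clock: 28.0
position: [0.5508, 0.0485, 0.1219]
tool_rot: [2.19, 1.567, -0.79]
force: [1.8, -0.5, -4.8]
grip_width: 0.023
```

jog_arm(commands=[[-0.25,0,0,0,0,0]])

```text
clock: 28.1
position: [0.5508, 0.0485, 0.1221]
tool_rot: [2.178, 1.567, -0.802]
force: [1.5, 0.4, -5.2]
grip_width: 0.0231
```

jog_arm(commands=[[-0.3,0,0,0,0,0]])

```text
clock: 28.2
position: [0.5508, 0.0485, 0.1224]
tool_rot: [2.176, 1.567, -0.804]
force: [1.5, -0.4, -5.2]
grip_width: 0.0231
```

jog_arm(commands=[[-1,0,0,0,0,0]])

```text
clock: 28.3
position: [0.5508, 0.0486, 0.1234]
tool_rot: [2.162, 1.567, -0.818]
force: [1.5, -0.9, -5.3]
grip_width: 0.0234
```

jog_arm(commands=[[-2,0,0,0,0,0]])

```text
clock: 28.4
position: [0.5508, 0.0486, 0.1255]
tool_rot: [2.144, 1.568, -0.836]
force: [1.4, 1.0, -4.9]
grip_width: 0.0231
```

Weak (slides at about 5 N). Pulling it off and planning the trip to the tray.

jog_arm(commands=[[-4,0,0,0,0,0],[-5,0,0,0,0,0],[-5,0,0,0,0,0],[-8,0,0,0,0,0],[-15,0,0,0,0,0],[-30,0,0,0,0,0],[-40,0,0,0,0,0],[-40,0,0,0,0,0],[0,0,0,0,0,0]])

```text
clock: 29.3
position: [0.5496, 0.0475, 0.2824]
tool_rot: [1.93, 1.568, -1.052]
force: [1.0, -0.1, -1.6]
grip_width: 0.023
```

```bash
python3 - <<'E'
from h import *
print(observe()['qpos']); need((.47,-.3537,.25),RI)
plan([((.48,-.27,.27),RI,8),((.47,-.3537,.22),Rlay(-50),12)],1.0)
E
```

```text
[-0.7668  0.4708  0.8122  1.7775 -0.384   1.0585 -1.2289]
clock 29.3 pos [0.5496 0.0475 0.2824] shift mm [ 33.4 383.4 142.2] turn [-0.0063 -0.0011 -0.003 ] F [ 0.99 -0.12 -1.63] w 0.023
max [ 4.2   37.8   15.1    0.109  0.06   0.051]
[[1.7, 37.8, 14.9, -0.001, -0.0, -0.0], [1.6, 37.8, 14.9, -0.001, -0.0, -0.0], [1.6, 37.8, 14.9, -0.001, -0.0, -0.0], [1.6, 37.8, 15.0, -0.001, -0.0, -0.0], [1.6, 37.8, 15.0, -0.001, -0.0, -0.0], [1.6, 37.7, 15.0, -0.001, -0.0, -0.0], [1.6, 37.7, 15.1, -0.001, -0.0, -0.0], [1.6, 37.7, 15.1, -0.001, -0.0, -0.0], [4.2, 6.7, 2.0, -0.109, 0.06, -0.051], [3.7, 6.7, 2.9, -0.109, 0.06, -0.051], [3.1, 6.5, 3.9, -0.109, 0.06, -0.051], [2.6, 6.2, 4.7, -0.109, 0.06, -0.051], [1.9, 5.7, 5.5, -0.109, 0.06, -0.051], [1.3, 5.2, 6.2, -0.109, 0.06, -0.051], [0.7, 4.5, 6.8, -0.109, 0.06, -0.051], [0.1, 3.7, 7.3, -0.109, 0.06, -0.051], [-0.6, 2.9, 7.6, -0.109, 0.06, -0.051], [-1.2, 2.0, 7.8, -0.109, 0.06, -0.051], [-1.7, 1.1, 7.9, -0.109, 0.06, -0.051], [-2.2, 0.1, 7.9, -0.109, 0.06, -0.051]]
```

jog_arm(commands=[[1.6,37.8,15,0,0,0],[1.6,37.8,15,0,0,0],[1.6,37.8,15,0,0,0],[1.6,37.8,15,0,0,0],[1.6,37.8,15,0,0,0],[1.6,37.8,15,0,0,0],[1.6,37.8,15,0,0,0],[1.6,37.8,15,0,0,0],[4.2,6.7,2,-0.109,0.06,-0.051],[3.7,6.7,2.9,-0.109,0.06,-0.051],[3.1,6.5,3.9,-0.109,0.06,-0.051],[2.6,6.2,4.7,-0.109,0.06,-0.051],[1.9,5.7,5.5,-0.109,0.06,-0.051],[1.3,5.2,6.2,-0.109,0.06,-0.051],[0.7,4.5,6.8,-0.109,0.06,-0.051],[0.1,3.7,7.3,-0.109,0.06,-0.051],[-0.6,2.9,7.6,-0.109,0.06,-0.051],[-1.2,2,7.8,-0.109,0.06,-0.051],[-1.7,1.1,7.9,-0.109,0.06,-0.051],[-2.2,0.1,7.9,-0.109,0.06,-0.051]])

```text
clock: 31.3
position: [0.4627, -0.369, 0.2267]
tool_rot: [3.097, 0.674, 1.586]
force: [-0.3, 0.2, -1.7]
grip_width: 0.0226
```

```bash
python3 - <<'E'
from h import *
print(observe()['qpos']); need((.47,-.3537,.25),Rlay(-50))
plan([((.47,-.3537,.15),Rlay(-50),5),((.47,-.3537,.07),Rlay(-50),4)],1.0)
E
```

```text
[ 0.7633  0.9094  0.1627  1.2398 -0.6269  1.7775  1.0995]
clock 31.3 pos [ 0.4627 -0.369   0.2267] shift mm [ -2.7   8.8 -27.3] turn [ 0.0546 -0.0243  0.0111] F [-0.27  0.17 -1.7 ] w 0.0226
max [12.9    1.4   15.3    0.011  0.005  0.002]
[[11.9, 1.1, 10.1, 0.011, -0.005, 0.002], [12.0, 1.1, 10.1, 0.011, -0.005, 0.002], [12.0, 1.2, 10.0, 0.011, -0.005, 0.002], [12.1, 1.3, 9.9, 0.011, -0.005, 0.002], [12.1, 1.4, 9.9, 0.011, -0.005, 0.002], [12.9, 0.0, 15.3, 0.0, 0.0, 0.0], [12.9, 0.0, 15.3, 0.0, 0.0, 0.0], [12.9, 0.0, 15.3, 0.0, 0.0, 0.0], [12.9, 0.0, 15.3, 0.0, 0.0, 0.0]]
```

jog_arm(commands=[[12,1.1,10,0.011,-0.005,0.002],[12,1.1,10,0.011,-0.005,0.002],[12,1.2,10,0.011,-0.005,0.002],[12,1.3,10,0.011,-0.005,0.002],[12,1.4,10,0.011,-0.005,0.002],[12.9,0,15.3,0,0,0],[12.9,0,15.3,0,0,0],[12.9,0,15.3,0,0,0],[0,0,0,0,0,0]])

```text
clock: 32.2
position: [0.4677, -0.3515, 0.0788]
tool_rot: [-3.124, 0.705, 1.575]
force: [-0.6, 0.4, -0.7]
grip_width: 0.0233
```

```bash
python3 - <<'E'
from h import *
import cv2
need((.47,-.3537,.05),Rlay(-50))
s=grab_frame("scene")
a=cv2.resize(s[80:260,20:260,::-1],(800,600),interpolation=cv2.INTER_CUBIC)
cv2.imwrite("pics/s16.png",a)
E
```

```text
clock 32.2 pos [ 0.4677 -0.3515  0.0788] shift mm [17.   2.7 23.3] turn [-0.0144  0.0065  0.0031] F [-0.58  0.41 -0.67] w 0.0233
```

View pics/s16.png

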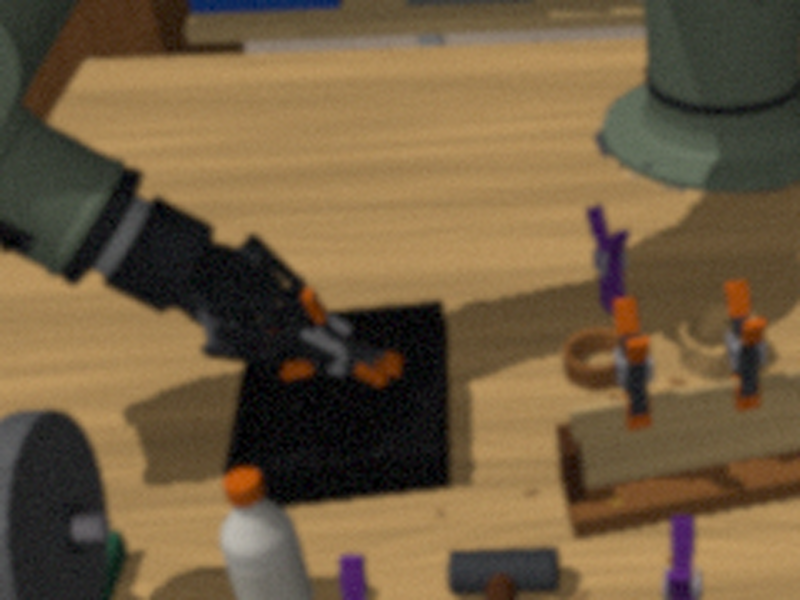

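jog_arm(commands=[[8,1,10,-0.012,0.006,0.003],[6,0.5,7.5,0,0,0],[4,0,5,0,0,0],[2.5,0,3,0,0,0],[0,0,0,0,0,0]])

```text
clock: 32.75
position: [0.4699, -0.354, 0.0461]
tool_rot: [3.14, 0.701, 1.568]
force: [-0.3, -0.4, -1.1]
grip_width: 0.0233
```

jog_arm(commands=[[1.3,0,1.5,0,0,0],[1.3,0,1.5,0,0,0]])

```text
clock: 32.95
position: [0.4701, -0.3543, 0.0429]
tool_rot: [3.138, 0.701, 1.567]
force: [-2.7, -4.8, 13.3]
grip_width: 0.0231
```

jog_arm(commands=[[-0.3,0,-0.3,0,0,0]])

```text
clock: 33.05
position: [0.4701, -0.3543, 0.0437]
tool_rot: [3.138, 0.701, 1.567]
force: [0.6, -0.6, -0.3]
grip_width: 0.0232
```

```bash
python3 - <<'E'
from h import *
import cv2
need((.47,-.3537,.037),Rlay(-50))
s=grab_frame("scene");t=grab_frame("top")
a=cv2.resize(s[150:230,70:190,::-1],(800,533),interpolation=cv2.INTER_CUBIC)
b=cv2.resize(t[190:290,340:440,::-1],(533,533),interpolation=cv2.INTER_CUBIC)
cv2.imwrite("pics/s17.png",cv2.resize(np.clip(np.hstack([a,b]).astype(float)*2.5,0,255).astype('uint8'),(800,320)))
E
```

```text
clock 33.05 pos [ 0.4701 -0.3543  0.0437] shift mm [ 4.8 -0.1  4.7] turn [ 0.0008  0.0027 -0.0031] F [ 0.61 -0.64 -0.32] w 0.0232
```

View pics/s17.png

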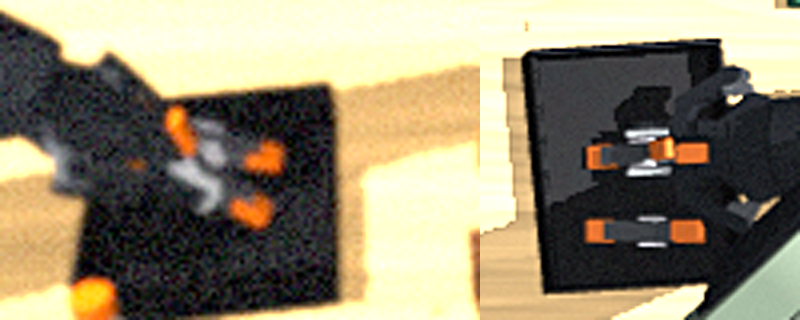

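jog_arm(commands=[[0,0,0,0,0,0],[0,0,0,0,0,0],[0,0,0,0,0,0],[0,0,0,0,0,0]], gripper=140)

```text
clock: 33.55
position: [0.4705, -0.3545, 0.0438]
tool_rot: [3.137, 0.702, 1.566]
force: [-0.2, -0.2, -0.0]
grip_width: 0.0384
```

```bash
python3 - <<'E'
from h import *
import cv2
s=grab_frame("scene");t=grab_frame("top")
a=cv2.resize(s[150:230,70:190,::-1],(800,533),interpolation=cv2.INTER_CUBIC)
b=cv2.resize(t[190:290,340:440,::-1],(533,533),interpolation=cv2.INTER_CUBIC)
cv2.imwrite("pics/s18.png",cv2.resize(np.clip(np.hstack([a,b]).astype(float)*2.5,0,255).astype('uint8'),(800,320)))
E
```

```text
(no output)
```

View pics/s18.png

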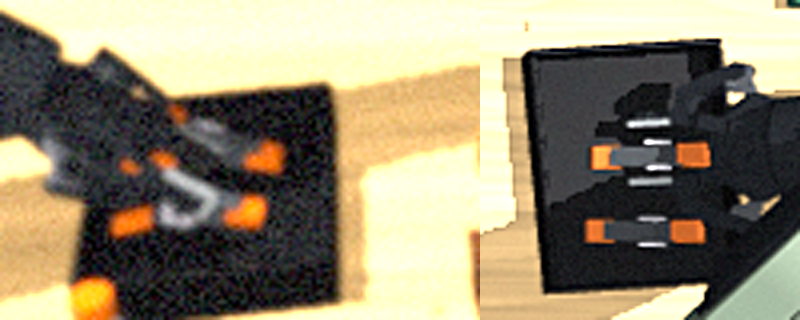

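Both clamps lie in the tray. Retreating.

jog_arm(commands=[[-15,0,0,0,0,0],[-25,0,0,0,0,0],[-40,0,0,0,0,0],[-40,0,0,0,0,0],[-40,0,0,0,0,0],[-15,0,-25,0,0,0],[-15,0,-25,0,0,0],[0,0,0,0,0,0]])

```text
clock: 34.45
position: [0.467, -0.4768, 0.2151]
tool_rot: [-3.14, 0.706, 1.57]
force: [0.2, -0.5, 0.3]
grip_width: 0.0384
```

```bash
python3 - <<'E'
from h import *
import cv2
o=observe();print(o['clock'],o['position'],o['force'])
s=grab_frame("scene");t=grab_frame("top")
cv2.imwrite("pics/s19.png",cv2.resize(s[:,:,::-1],(800,600),interpolation=cv2.INTER_CUBIC))
cv2.imwrite("pics/t19.png",cv2.resize(t[:,:,::-1],(800,600),interpolation=cv2.INTER_CUBIC))
E
```

```text
34.45 [ 0.467  -0.4768  0.2151] [ 0.224  -0.5052  0.3368]
```

View pics/s19.png

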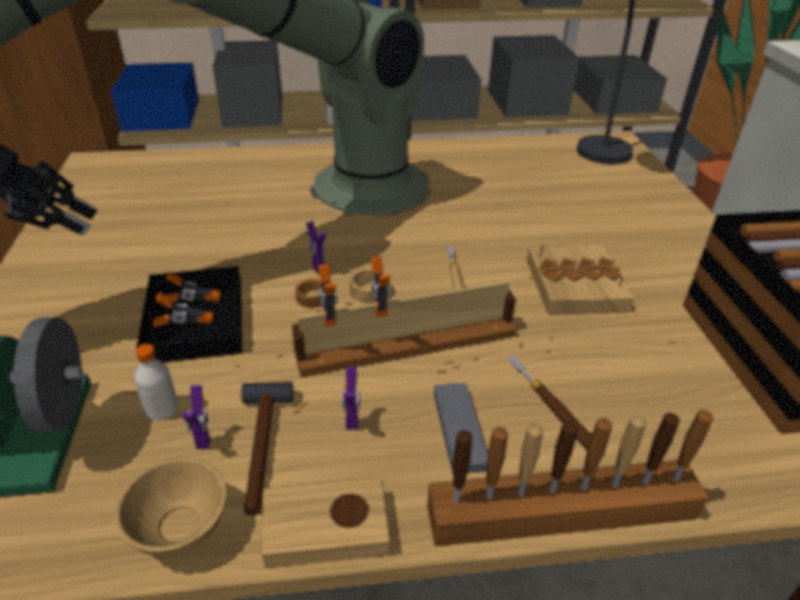

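View pics/t19.png

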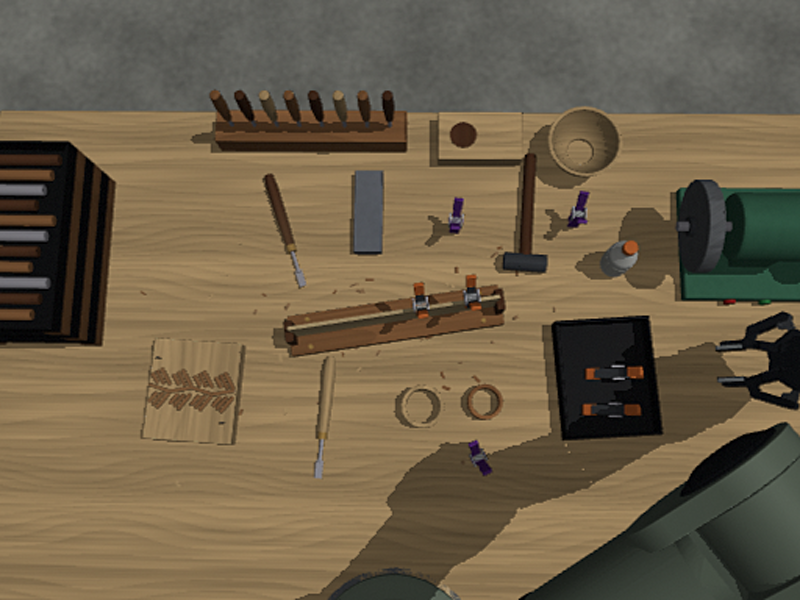

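The two weak clamps lie flat in the tray at about (614,373) and (611,409) in the top view. The two sound ones are still on the batten at (420,299) and (472,292), as at the start, and nothing else has moved.

```bash
python3 - <<'E'
from h import *
print(bot.job_done())
E
```

```text
the job is handed in; nothing more can be done
None
```

I pulled all four clamps straight up by their ears. Two were weak and now lie in the black tray; the other two are sound and still bite the batten. I handed the job in at about 34.5 s, with no verdict reported.

| Clamp, counted from the tray end | Result of the pull | Now |
|---|---|---|
| 1st | Held about 14–15 N with only about 0.2 mm of give | On the batten |
| 2nd | Held 11–12 N without moving | On the batten |
| 3rd | Slid off at about 5 N | In the tray |
| 4th (far end) | Slid off at about 4–5 N | In the tray |

- **Placing:** Each weak clamp was tilted about 50° and lowered until its jaws touched the tray floor, at about 13 N. I then eased back slightly and opened the gripper.
- **Last pictures:** Both weak clamps lie flat and separate in the tray, and both sound clamps show at the same pixels as at the start. The purple look-alikes and the rest of the bench look unmoved, and the gripper is clear of everything.
- **What did not go as planned:**
  - The pull on the 1st clamp overshot, going to about 15 N instead of the 10 N I meant; it held.
  - My first way of tilting for the tray drove a wrist joint close to its limit, so I backed out and tilted the other way.
  - The second clamp I placed touched the tray floor about 6 mm sooner than the first. I put this down to its being held the other way round but did not confirm it; it still lay flat.

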